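# Nest a pyrometer in the calibration rig and nip it with the cam lever

### The job

Lift the infrared pyrometer out of its sloping rest, lay its steel barrel in the V-block of the calibration rig with the lens facing the blackbody source, and slide it home until its nose is against the blue back stop. Then pull the red-knobbed cam lever over just far enough to take up the gap and nip the barrel firmly into the V, without forcing the lever on past that point (the barrel is thin and crushes), and let go of it, leaving the other things on the bench where they are.

Things in the scene. Friction and masses are not known exactly. Their poses are not given: they have to be found in the camera images.
- pyrometer: About 250 g. Steel barrel 36 mm dia x 100 mm, then a black housing 36 x 36 mm, 55 mm long (centre 127.5 mm behind the nose), then a brass connector 15 mm dia x 12 mm. Origin: centre of the nose (lens) face; x points forward out of the lens, z out of the housing face with the white label. Starts nose down at 40 deg in the rest. The V and cam take the barrel; the housing stays free behind them.
- nest_home (a point): Where the pyrometer's origin belongs: on the V-block axis, in the face of the blue stop, 60 mm above the table. x points along the V towards the source, z up. The V-block (90 deg, open top, flank tops 4 mm below the axis, 72 mm wide) runs 0 to 90 mm behind this point; the stop has a sight notch 27 mm wide. A 15 mm base plate, 170 mm wide, ends 120 mm behind. The source is 53 mm ahead, 177 mm tall.
- cam_clamp: Fixed clamp over the V; origin on cam pivot, 30 mm behind nest_home, x and z as nest_home's. Cheeks 96 mm wide over all, top 35 mm above the pivot. Its height is set differently each time (pivot 37.5 to 40.7 mm above the V axis). The cam, a brass disc of 18 mm radius, 20 mm thick, reaches 18 + 8 cos(2.1 - t) mm below the pivot at lever angle t. Spring washers over the pivot yield 1 mm per 14 N.
- cam_lever (a joint): Angle t (rad) 0 to 2.1, starts 0 to 0.2 (open). At 0 the lever leans 30 deg past upright towards the source; growing t swings it over, away from the source. Stays where left; drags about 1 N at the knob. The cam first touches a seated barrel at t = 0.7 to 1.2, by clamp height; then each 5 N on the barrel adds about 1 N at the knob. 0.1 to 0.25 rad past touch is a firm nip; 0.35 past crushes.
- lever_knob (a point): Centre of the red ball knob, 32 mm dia, on a 13 mm dia rod, 95 mm from the pivot. It moves in the upright plane through the V axis: at angle t it is 95 sin(0.524 - t) mm ahead of and 95 cos(0.524 - t) mm above the pivot.
- rest: Fixed sloping rest: steel base 150 mm along x, 90 wide, 12 thick; grey V trough at 40 deg carrying the barrel's front 85 mm, with a lip under the nose, its top 5 mm below the barrel's axis. Origin: centre of the base, on the table; x points level, the way the nose does. The nose sits 45 mm ahead and 52 mm up; the housing is free above and behind, its centre 53 mm behind the origin and 134 mm up.
- multimeter: Bystander: yellow hand multimeter lying flat, 90 x 185 x 40 mm. Origin: centre of its underside.
- decade_box: Bystander: black decade resistance box with six knobs, 130 x 190 x 66 mm. Origin: centre of its underside.
- terminal_box: Bystander: white terminal box with red and black posts, 80 x 110 x 61 mm. Origin: centre of its underside.
- wipe_bottle: Bystander: white cleaning bottle, blue cap, 60 mm dia, 140 mm tall. Origin: centre of its underside.
- screwdriver: Bystander: orange-handled screwdriver lying flat, 180 mm long. Origin: on the table, about midway along it.
- lens_cap: Bystander: black rubber lens cap, 46 mm dia, 16 mm high. Origin: centre of its underside.
Mind the look-alikes: they are no part of the job. There is more than one size of the pyrometer; the job needs the largest.

How it is judged:
On the way, in this order (a step that is already met when the one before it is completed fails the run):
1. the pyrometer lies in both flanks of the V-block with its nose against the stop, cam not yet on it (x of pyrometer in the frame of nest_home between -0.002 and 0.002 m and y of pyrometer in the frame of nest_home between -0.002 and 0.002 m and z of pyrometer in the frame of nest_home between -0.002 and 0.002 m and angle between the x axis of pyrometer and the x axis of nest_home, either way round below 0.035 rad and contact force between cam_clamp and pyrometer below 1 N), for 0.2 s.
2. the cam has taken up the gap and nips the barrel (x of pyrometer in the frame of nest_home between -0.002 and 0.002 m and y of pyrometer in the frame of nest_home between -0.002 and 0.002 m and z of pyrometer in the frame of nest_home between -0.002 and 0.002 m and angle between the x axis of pyrometer and the x axis of nest_home, either way round below 0.035 rad and contact force between cam_clamp and pyrometer above 8 N), for 0.2 s.
At the end, for the whole second after the job is handed in: The pyrometer lies still in the V, origin within 2 mm of nest_home along each axis, axis within 0.035 rad of the V's, and the cam presses on it with 8 to 40 N, lever at rest (all of step 2 and contact force between cam_clamp and pyrometer below 40 N and linear speed of pyrometer below 0.01 m/s and velocity of joint cam_lever between -0.05 and 0.05 rad/s); the robot touches nothing.
It fails at once if the cam lever is overrun: more than 40 N on the barrel (contact force between cam_clamp and pyrometer above 40 N).
It fails at once if a bystander is shifted by more than 25 mm (distance of any of multimeter, decade_box, terminal_box, wipe_bottle, screwdriver, lens_cap from where it was at the start of the episode above 0.025 m).
It also fails if it takes over 72 s, if anything falls off the work surface, if the arm or the gripper's body presses on something with over 40 N, if the wrist force passes 120 N, or if a joint passes its speed limit or range.

### The arm

A 6-joint arm with a two-finger parallel gripper is mounted at the origin on the work surface. World frame = base frame: x ahead of the robot, y to its left, z up, the work surface at z = 0. Lengths are in m, angles in rad, forces in N, time in s.
With the tool pointing down it reaches from about 0.3 to 0.875 m from the base axis. Payload 6.4 kg.
Tool frame: the origin (TCP) lies midway between the tips of the shut fingers; the grasp point (between the pads) lies 19 mm behind it (ctrl.pinch_z is the distance from the TCP to the grasp point, in m); z points along the fingers, y is the line along which they close (so a half turn about z gives the same grasp; the last joint's range is limited). The gripper opens to 85 mm and grips with 20 to 120 N. Pads are 22 mm wide; open, the fingers measure 114 mm over their backs; the gripper's body (76 mm by 85 mm) begins 54 mm behind the grasp point. The pads swing forward as they close: fully open they stand 13 mm farther back than shut.
Start: joints at [-1.314, 0.181, 1.607, -0, 1.354, -0.206], TCP at [0.257, -0.515, 0.231] pointing down, gripper open.
Joint ranges: [-2.99, 2.99], [-0.89, 2.07], [0.3, 2.58], [-1.14, 4.28], [0, 2.63], [-3.12, 3.12]. Speed limits (rad/s): [2.57, 2.57, 3.01, 3.14, 3.14, 3.14].

### API

Orientations are given as a unit quaternion [w, x, y, z].
In Python, from bench import ctrl gives the robot as it stands.
- The arm moves only by the tool apply_moves, never from a script. Its argument "moves" is a list of rows, each an object with "jaw": the opening, from 0 (shut) to 1 (fully open); "offset": the shift along the tool's x, y, z in mm, a list of three; "rot": the turn, a rotation vector about the tool's x, y, z in degrees, a list of three. In form: [{"jaw": jaw, "offset": [dx, dy, dz], "rot": [ax, ay, az]}, ...]. A call has exactly 5 rows; each row shifts and turns the commanded pose from where the row before left it, along the tool's axes as they then stand; what a row does not reach is not made up. A row lasts 1/8 s, in which the tool goes at most 62.5 mm and 10.7 degrees, less where a joint would pass 70% of its speed; a pose out of reach is approached as far as the arm can. A call is refused whole if a number of a shift passes 62.5 or a number of a turn 10.7, either way. A call with a gripper value outside its range is refused whole. The fingers move at their own pace and stop on an object; the grip force is fixed at half the most. Time passes only in rows, so rows that do not move let the fingers close, or fill a call up. It gives the time, the measured TCP pose, the force, the opening and the grip force at its end, in the units of the state.
- ctrl.get_obs(): the state, without advancing time (a new reading comes with each control period).
- ctrl.camera(name): name is "scene" or "top" or "wrist"; returns (picture, depth): 400x640x3 uint8, red, green, blue; 400x640 float32, m along the optical axis (not along the pixel's ray), 0 where there is no reading.
- ctrl.camera_params(name): a dict with "K" (3x3 intrinsics, pixels), "cam_to_world" (4x4, takes a point from camera to world coordinates); the wrist camera has in their place "mount" (4x4, takes a point from camera to tool coordinates, whose origin is the TCP and whose axes are the flange's). Camera axes: x right, y down, z forward; pixel columns grow to the right and rows downward; lengths in m; the calibration is good to about 2 mm. A picture is of the moment at which its call begins: read the wrist's pose just before it. camera_params takes no time and is no camera call.
- ctrl.hand_in(): hands the job in; it is judged then, once.
Trained networks look in the newest picture that a camera, given by its name, has taken for a name from the list of things; names that differ only in an ending like _2 or _b are one class to them, and where a whole thing is asked for, a point or a joint stands for the part that bears it (a point fixed in the world has none). Each returns a list of dicts, best first, with "score" (0 to 1); they miss things now and then, are a little off and sometimes report something else, mostly with a low value. They report only what shows in the picture. A call takes as long as a camera call. They do not tell look-alikes from the thing itself.
- ctrl.outline_of(camera, target): "region" (400x640 bool, what is visible of it) and "position" ([column, row] in pixels, amid what is visible of it).
The state is a dict: "time_s": time; "q": joint angles; "dq": joint speeds; "joint_efforts": joint torques, N m; "eef_pos": TCP position; "eef_rot": TCP orientation; "wrist_force": force on the tool from outside, world axes, zero at the start; "torque": the same for the moment, N m; "opening": opening from 0.0 (shut) to 1.0 (fully open); "grasp_force": force on a finger pad.
Only numpy, scipy, OpenCV 4.12 (cv2) and the standard library are available. Lean on these libraries where they do the work, as an engineer would, in place of code of your own. Each camera call takes 0.05 s, during which the arm holds its last target. There are 200 camera calls.

## Working session

There is one attempt and no reset: what is moved stays moved. The work goes in short steps, Python scripts to look and compute and a tool call to move; the robot and the scene stay as the last step left them, time stands still between calls to the robot, and variables do not carry over. Pictures are saved under pics/ and viewed, at most 10 in all, crops included, and the job is handed in when it is done.

Besides the shell and the picture viewer there is one more tool, called after "Emit:" as name(argument=value, ...) on one line, values as JSON. apply_moves: Moves the arm, as the interface text tells. Its arguments: {"type":"object","properties":{"moves":{"type":"array"}},"required":["moves"]}

```bash
ls; mkdir -p pics; cat > h.py <<'E'
import numpy as np, cv2
from bench import ctrl
from scipy.spatial.transform import Rotation as R
def quat(q): return R.from_quat([q[1],q[2],q[3],q[0]])
def cam(name):
    o=ctrl.get_obs(); im,d=ctrl.camera(name); p=ctrl.camera_params(name)
    if name=="wrist":
        T=np.eye(4);T[:3,:3]=quat(o["eef_rot"]).as_matrix();T[:3,3]=o["eef_pos"];T=T@p["mount"]
    else: T=np.array(p["cam_to_world"])
    K=np.array(p["K"]); v,u=np.mgrid[:400,:640]
    P=np.stack([(u-K[0,2])/K[0,0]*d,(v-K[1,2])/K[1,1]*d,d],-1)@T[:3,:3].T+T[:3,3]
    P[d<=0]=np.nan
    return im,d,P,K,T
E
python3 - <<'E'
from h import *
for n in ("scene","top"):
    im,d,P,K,T=cam(n)
    cv2.imwrite(f"pics/{n}0.png",im[...,::-1]); np.savez(f"{n}0.npz",im=im,d=d,P=P,K=K,T=T)
    print(n,T[:3,3].round(3),T[:3,2].round(2))
    for t in ["pyrometer","cam_clamp","lever_knob","rest","multimeter","decade_box","terminal_box","wipe_bottle","screwdriver","lens_cap"]:
        for r in ctrl.outline_of(n,t)[:3]:
            m=r["region"]; q=P[m]; print(t,round(r["score"],2),np.round(r["position"]),m.sum(),np.nanmedian(q,0).round(3),np.nanpercentile(q,2,axis=0).round(3),np.nanpercentile(q,98,axis=0).round(3))
print(ctrl.get_obs())
E
```

```text
pics
scene [ 1.187 -0.052  0.944] [-0.66 -0.06 -0.75]
pyrometer 0.81 [250. 164.] 259 [ 0.211 -0.367  0.022] [ 0.172 -0.423  0.001] [ 0.239 -0.329  0.028]
pyrometer 0.73 [230. 232.] 967 [ 0.575 -0.325  0.12 ] [ 0.504 -0.384  0.002] [ 0.584 -0.252  0.163]
cam_clamp 0.8 [413. 238.] 896 [0.572 0.134 0.119] [0.517 0.112 0.02 ] [0.613 0.188 0.195]
cam_clamp 0.52 [334. 210.] 1825 [ 0.416 -0.061  0.04 ] [ 0.357 -0.15   0.005] [0.447 0.025 0.048]
cam_clamp 0.42 [420. 240.] 428 [0.569 0.155 0.134] [0.461 0.11  0.001] [0.58  0.22  0.196]
lever_knob 0.86 [415. 237.] 432 [0.569 0.153 0.131] [ 0.443  0.109 -0.001] [0.58  0.199 0.196]
rest 0.67 [241. 259.] 1389 [ 0.588 -0.301  0.013] [ 0.529 -0.374  0.002] [ 0.61  -0.228  0.094]
multimeter 0.84 [334. 212.] 1758 [ 0.417 -0.061  0.04 ] [ 0.358 -0.147  0.006] [0.447 0.022 0.048]
decade_box 0.84 [332. 327.] 4889 [ 0.783 -0.049  0.05 ] [ 0.707 -0.141  0.011] [0.838 0.042 0.067]
terminal_box 0.77 [428. 335.] 1953 [0.775 0.175 0.044] [0.724 0.122 0.006] [0.813 0.234 0.061]
wipe_bottle 0.86 [211. 283.] 943 [ 0.7   -0.352  0.086] [ 0.636 -0.394  0.001] [ 0.
[... 1798 characters left out ...]
 0.023]
{'time_s': 1.1, 'q': array([-1.31430728e+00,  1.80798346e-01,  1.60703140e+00,  1.24963079e-05,
        1.35382595e+00, -2.06328569e-01]), 'dq': array([ 0.0002396 , -0.00081935, -0.00081732, -0.00027098, -0.00018868,
        0.00121377]), 'joint_efforts': array([ 1.81819065e-03, -4.44849694e+01, -3.51685882e+01, -2.89971858e-04,
        6.74429430e-04, -1.59393113e-05]), 'eef_pos': array([ 0.25672307, -0.51449781,  0.23127419]), 'eef_rot': array([-3.16638824e-05,  9.73344561e-01,  2.29347695e-01,  5.30923338e-06]), 'wrist_force': array([ 0.03352597, -0.07572592, -0.12789185]), 'torque': array([ 0.01188736,  0.00999149, -0.0555572 ]), 'grasp_force': 0.0, 'opening': 1.0006267980555306}
```

```bash
python3 - <<'E'
import cv2
a=cv2.imread("pics/scene0.png")[120:380,170:490]; cv2.imwrite("pics/s1.png",cv2.resize(a,None,fx=2.5,fy=2.3,interpolation=cv2.INTER_CUBIC))
E
```

```text
(no output)
```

View pics/s1.png

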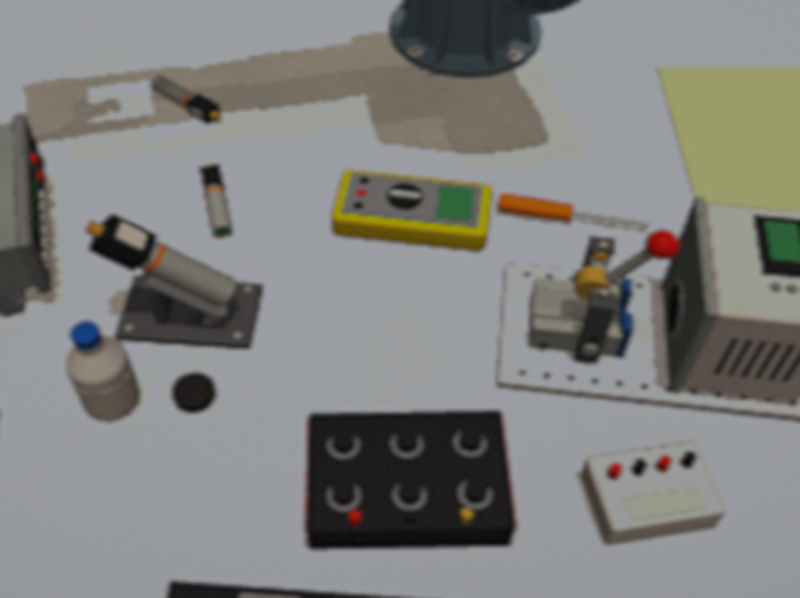

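View pics/top0.png

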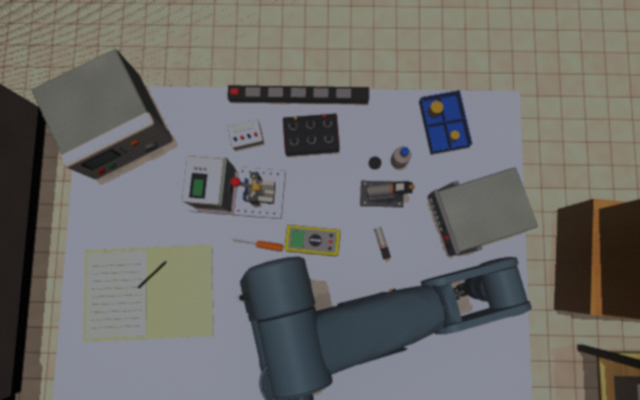

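The pyrometer in the rest (crop 165,265; top 388,190) is the large one. The two small ones lie on the table. The rig, with its red knob at (660,243) in the crop, lies along about +y. The two fixed cameras differ by about 13 mm in x, so I'll check with the wrist camera.

```bash
cat >> h.py <<'E'
def plan(pos,Rt):
    "delta from the measured pose to the target: tool-frame mm and rotvec deg"
    o=ctrl.get_obs(); R0=quat(o["eef_rot"])
    print("t",round(o["time_s"],2),"pos",o["eef_pos"].round(4),"F",np.round(o["wrist_force"],1),"off mm (tool axes now)",(R0.inv().apply(np.array(pos)-o["eef_pos"])*1e3).round(1),
      "rotvec deg",np.degrees((R0.inv()*Rt).as_rotvec()).round(2))
def down(yaw,tilt=0):
    "tool x along heading yaw, z down; tilt>0 turns tool about its y (nose-down pose of the held thing)"
    x=np.array([np.cos(yaw),np.sin(yaw),0]);z=np.array([0,0,-1.]);return R.from_matrix(np.stack([x,np.cross(z,x),z],1))*R.from_euler('y',tilt)
E
python3 - <<'E'
from h import *
p=ctrl.camera_params("wrist"); print(np.round(p["mount"],3),np.round(p["K"],0))
plan([.52,-.33,.40],down(np.pi/2))
for n in("scene","top"):
    z=np.load(n+"0.npz"); im,P=z["im"].astype(int),z["P"]
    r,g,b=im[...,0],im[...,1],im[...,2]
    blue=(b>r+40)&(b>g+20)&(abs(P[...,1]-.15)<.1)&(abs(P[...,0]-.55)<.15)
    red=(r>120)&(g<60)&(b<60)&(abs(P[...,1]-.15)<.08)&(abs(P[...,0]-.56)<.06)
    for nm,m in(("blue",blue),("red",red)): print(n,nm,m.sum(),np.nanmedian(P[m],0).round(3),np.nanmin(P[m],0).round(3),np.nanmax(P[m],0).round(3))
    for nm,zz,c in(("restbase",.012,(.56,-.3)),("plate",.015,(.55,.12))):
        m=(abs(P[...,2]-zz)<.005)&(abs(P[...,0]-c[0])<.12)&(abs(P[...,1]-c[1])<.15)&((im.max(-1)<110) if nm=="restbase" else True)
        print(n,nm,m.sum(),cv2.minAreaRect(P[m][:,:2].astype(np.float32)))
E
```

```text
[[-0.    -0.945 -0.328  0.085]
 [ 1.    -0.     0.    -0.   ]
 [-0.    -0.328  0.945 -0.143]
 [ 0.     0.     0.     1.   ]] [[305.   0. 319.]
 [  0. 305. 200.]
 [  0.   0.   1.]]
t 1.1 pos [ 0.2567 -0.5145  0.2313] F [ 0.  -0.1 -0.1] off mm (tool axes now) [ 318.   -47.6 -168.7] rotvec deg [ -0.    -0.   -63.48]
scene blue 37 [0.584 0.166 0.072] [0.531 0.161 0.068] [0.6   0.173 0.075]
scene red 81 [0.573 0.179 0.192] [0.56  0.168 0.184] [0.58  0.192 0.199]
scene restbase 1058 ((0.5600698590278625, -0.30112797021865845), (0.1504378765821457, 0.23966602981090546), 89.33162689208984)
scene plate 2333 ((0.5486090183258057, 0.12056296318769455), (0.31259581446647644, 0.20009846985340118), 85.84041595458984)
top blue 15 [0.541 0.17  0.071] [0.526 0.166 0.066] [0.593 0.175 0.081]
top red 42 [0.561 0.181 0.195] [0.551 0.171 0.189] [0.572 0.19  0.203]
top restbase 481 ((0.5963301658630371, -0.299405962228775), (0.14974212646484375, 0.16491669416427612), 89.01628112792969)
top plate 1246 ((0.5436028242111206, 0.12102148681879044), (0.20862850546836853, 0.29787421226501465), 0.8279612064361572)
```

Emit:
apply_moves(moves=[{"jaw": 1,"offset": [0,0,-50],"rot": [0,0,-10.5]},{"jaw": 1,"offset": [0,0,-50],"rot": [0,0,-10.5]},{"jaw": 1,"offset": [0,0,-30],"rot": [0,0,-10.5]},{"jaw": 1,"offset": [0,0,0],"rot": [0,0,-10.5]},{"jaw": 1,"offset": [0,0,0],"rot": [0,0,-10.5]}])

```text
time_s: 1.72
eef_pos: [0.2568, -0.5147, 0.362]
eef_rot: [0.001, 0.77, 0.639, -0.0]
wrist_force: [-0.2, 1.5, 0.8]
opening: 0.997
grasp_force: 0.0
```

```bash
python3 - <<'E'
from h import *
plan([.55,-.27,.36],down(np.pi/2))
E
```

```text
t 1.73 pos [ 0.2568 -0.5147  0.362 ] F [-0.2  1.5  0.8] off mm (tool axes now) [294.6 243.    1.8] rotvec deg [  0.02   0.06 -10.64]
```

Emit:
apply_moves(moves=[{"jaw": 1,"offset": [48,58,0],"rot": [0,0,-10.6]},{"jaw": 1,"offset": [48,58,0],"rot": [0,0,0]},{"jaw": 1,"offset": [48,58,0],"rot": [0,0,0]},{"jaw": 1,"offset": [48,58,0],"rot": [0,0,0]},{"jaw": 1,"offset": [48,58,0],"rot": [0,0,0]}])

```text
time_s: 2.35
eef_pos: [0.5066, -0.3251, 0.3615]
eef_rot: [0.0, 0.71, 0.705, -0.0]
wrist_force: [0.5, -1.1, 0.1]
opening: 1.0
grasp_force: 0.0
```

```bash
python3 - <<'E'
from h import *
plan([.55,-.27,.36],down(np.pi/2))
im,d,P,K,T=cam("wrist"); cv2.imwrite("pics/w1.png",im[...,::-1]); np.savez("w1.npz",im=im,d=d,P=P,K=K,T=T)
for t in("pyrometer","rest"):
    for r in ctrl.outline_of("wrist",t)[:2]:
        q=P[r["region"]]; print(t,r["score"],r["position"],np.nanmedian(q,0).round(3),np.nanpercentile(q,2,axis=0).round(3),np.nanpercentile(q,98,axis=0).round(3))
print(ctrl.get_obs()["eef_pos"],ctrl.get_obs()["q"].round(2))
m=(abs(P[...,2])<.02)&(abs(P[...,0]-.56)<.15); print("table z",np.nanmedian(P[m&(P[...,2]<.008)][:,2]))
E
```

```text
t 2.35 pos [ 0.5066 -0.3251  0.3615] F [ 0.5 -1.1  0.1] off mm (tool axes now) [55.3 43.   1.5] rotvec deg [ 0.02  0.02 -0.39]
pyrometer 0.96 [245.2, 135.4] [ 0.391 -0.298  0.025] [ 0.337 -0.321  0.013] [ 0.442 -0.276  0.028]
pyrometer 0.8 [362.3, 160.9] [ 0.561 -0.319  0.127] [ 0.544 -0.378  0.067] [ 0.579 -0.248  0.164]
rest 0.58 [340.4, 121.6] [ 0.541 -0.277  0.013] [ 0.519 -0.369  0.011] [ 0.607 -0.226  0.099]
[ 0.50722424 -0.32395707  0.36110354] [-0.77  0.17  1.37  0.    1.61 -0.76]
table z 0.0008328652060314301
```

View pics/w1.png

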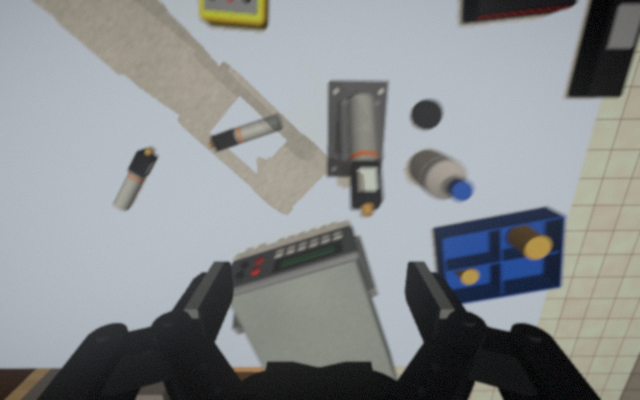

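The wrist view shows the pyrometer in its rest at (365,160), upright with the label up. The bottle at (440,170) and cap at (427,113) are to its +x side, and there is a grey instrument below.

```bash
cat > fit.py <<'E'
from h import *
z=np.load("w1.npz");P=z["P"];im=z["im"].astype(int)
m=(abs(P[...,2]-.012)<.005)&(abs(P[...,0]-.56)<.08)&(abs(P[...,1]+.3)<.1)&(im.max(-1)<110)
m=cv2.morphologyEx(m.astype(np.uint8),cv2.MORPH_OPEN,np.ones((3,3)))
n,l,s,c=cv2.connectedComponentsWithStats(m); k=1+np.argmax(s[1:,4]); print("base",s[k],cv2.minAreaRect(P[l==k][:,:2].astype(np.float32)))
m=(P[...,2]>.06)&(abs(P[...,0]-.56)<.035)&(P[...,1]>-.40)&(P[...,1]<-.22)
Q=P[m]
for y0 in np.arange(-.39,-.22,.02):
    q=Q[abs(Q[:,1]-y0)<.01]
    if len(q)>8: print(round(y0,2),len(q),"x",np.percentile(q[:,0],[3,50,97]).round(4),"ztop",np.percentile(q[:,2],90).round(4))
E
python3 fit.py; python3 -c "
from h import *
plan([.55,.16,.42],down(np.pi/2))"
```

```text
base [ 328   83   58   94 1846] ((0.5655080080032349, -0.29724812507629395), (0.14484529197216034, 0.08611418306827545), 89.31446075439453)
-0.39 37 x [0.5466 0.5605 0.5768] ztop 0.1596
-0.37 373 x [0.5441 0.5597 0.5775] ztop 0.1645
-0.35 631 x [0.5444 0.5607 0.5788] ztop 0.1632
-0.33 3877 x [0.5461 0.5612 0.576 ] ztop 0.4318
-0.31 12231 x [0.5282 0.5548 0.5781] ztop 0.4475
-0.29 686 x [0.5367 0.5591 0.5892] ztop 0.11
-0.27 490 x [0.5411 0.5607 0.5847] ztop 0.0935
-0.25 305 x [0.5478 0.5621 0.578 ] ztop 0.0779
t 2.5 pos [ 0.5072 -0.324   0.3611] F [-0.4 -0.1  0.4] off mm (tool axes now) [484.   42.1 -58.7] rotvec deg [ 0.   -0.02 -0.08]
```

Emit:
apply_moves(moves=[{"jaw": 1,"offset": [62,9,-12],"rot": [0,0,0]},{"jaw": 1,"offset": [62,9,-12],"rot": [0,0,0]},{"jaw": 1,"offset": [62,9,-12],"rot": [0,0,0]},{"jaw": 1,"offset": [62,9,-12],"rot": [0,0,0]},{"jaw": 1,"offset": [62,7,-12],"rot": [0,0,0]}])

```text
time_s: 3.12
eef_pos: [0.5491, -0.0223, 0.4206]
eef_rot: [0.0, 0.71, 0.704, -0.0]
wrist_force: [0.3, -0.6, 0.9]
opening: 1.001
grasp_force: 0.0
```

Emit:
apply_moves(moves=[{"jaw": 1,"offset": [62,0,0],"rot": [0,0,0]},{"jaw": 1,"offset": [62,0,0],"rot": [0,0,0]},{"jaw": 1,"offset": [50,0,0],"rot": [0,0,0]},{"jaw": 1,"offset": [0,0,0],"rot": [0,0,0]},{"jaw": 1,"offset": [0,0,0],"rot": [0,0,0]}])

```text
time_s: 3.75
eef_pos: [0.5507, 0.15, 0.42]
eef_rot: [0.0, 0.71, 0.704, -0.0]
wrist_force: [-0.1, 0.1, 0.4]
opening: 0.998
grasp_force: 0.0
```

```bash
python3 - <<'E'
from h import *
plan([.55,.16,.42],down(np.pi/2))
im,d,P,K,T=cam("wrist"); cv2.imwrite("pics/w2.png",im[...,::-1]); np.savez("w2.npz",im=im,d=d,P=P,K=K,T=T)
for t in("cam_clamp","lever_knob"):
    for r in ctrl.outline_of("wrist",t)[:2]:
        q=P[r["region"]]; print(t,r["score"],r["position"],np.nanmedian(q,0).round(3),np.nanpercentile(q,2,axis=0).round(3),np.nanpercentile(q,98,axis=0).round(3))
E
```

```text
t 3.75 pos [0.5507 0.15   0.42  ] F [-0.1  0.1  0.4] off mm (tool axes now) [10.  -0.8  0. ] rotvec deg [-0.01  0.04 -0.43]
cam_clamp 0.71 [328.6, 158.2] [0.562 0.143 0.128] [0.516 0.12  0.056] [0.606 0.193 0.197]
lever_knob 0.75 [328.4, 152.5] [0.563 0.156 0.144] [0.539 0.118 0.102] [0.585 0.196 0.198]
```

View pics/w2.png

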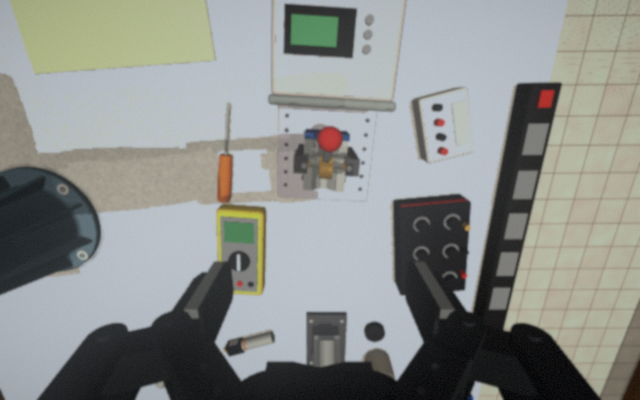

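The clamp is at (328,158), with the knob leaning up in the picture towards the source and the plate slightly turned. I'll go closer for accuracy.

Emit:
apply_moves(moves=[{"jaw": 1,"offset": [3,2,40],"rot": [0,0,0]},{"jaw": 1,"offset": [0,2,40],"rot": [0,0,0]},{"jaw": 1,"offset": [0,2,40],"rot": [0,0,0]},{"jaw": 1,"offset": [0,0,0],"rot": [0,0,0]},{"jaw": 1,"offset": [0,0,0],"rot": [0,0,0]}])

```text
time_s: 4.53
eef_pos: [0.5575, 0.1534, 0.302]
eef_rot: [0.001, 0.71, 0.704, 0.001]
wrist_force: [0.4, 0.0, 0.3]
opening: 0.997
grasp_force: 0.0
```

```bash
python3 - <<'E'
from h import *
from scipy.optimize import least_squares
plan([.55,.16,.42],down(np.pi/2))
im,d,P,K,T=cam("wrist"); cv2.imwrite("pics/w3.png",cv2.resize(im[60:300,200:480,::-1],None,fx=2.5,fy=2.5,interpolation=cv2.INTER_CUBIC)); np.savez("w3.npz",im=im,d=d,P=P,K=K,T=T)
I=im.astype(int);r,g,b=I[...,0],I[...,1],I[...,2]
red=(r>110)&(g<70)&(b<70)&(P[...,2]>.14)&(abs(P[...,1]-.18)<.08)&(abs(P[...,0]-.56)<.08)
Q=P[red];print("red",len(Q))
f=least_squares(lambda c:np.linalg.norm(Q-c,axis=1)-.016,Q.mean(0),loss='soft_l1',f_scale=.001);print("knob",f.x.round(4),np.abs(f.fun).mean())
blue=(b>r+40)&(b>g+20)&(abs(P[...,1]-.17)<.06)&(abs(P[...,0]-.56)<.08);Q=P[blue];print("blue",len(Q),np.nanpercentile(Q,[2,50,98],axis=0).round(4))
m=(abs(P[...,2]-.015)<.003)&(abs(P[...,0]-.56)<.12)&(P[...,1]<.2)&(P[...,1]>.0)
Q=P[m];print("plate rect",cv2.minAreaRect(Q[:,:2].astype(np.float32)))
# profile heights over clamp
for z0,z1 in((.12,.14),(.05,.062)):
    m=(P[...,2]>z0)&(P[...,2]<z1)&(abs(P[...,0]-.56)<.07)&(P[...,1]>.05)&(P[...,1]<.165);Q=P[m]
    print(z0,len(Q),np.nanpercentile(Q,[1,50,99],axis=0).round(4).tolist(),cv2.minAreaRect(Q[:,:2].astype(np.float32)))
E
```

```text
t 4.53 pos [0.5575 0.1534 0.302 ] F [0.4 0.  0.3] off mm (tool axes now) [   6.5   -7.3 -118. ] rotvec deg [ 0.13 -0.01 -0.45]
red 819
knob [0.5641 0.1822 0.1816] 0.0004195107219291778
blue 56 [[0.588  0.166  0.0709]
 [0.5931 0.1699 0.073 ]
 [0.5979 0.1737 0.0743]]
plate rect ((0.5456268787384033, 0.09967941045761108), (0.20029595494270325, 0.20762158930301666), 89.5559310913086)
0.12 1130 [[0.5134, 0.121, 0.1201], [0.5604, 0.1361, 0.1278], [0.6082, 0.1516, 0.1364]] ((0.5612411499023438, 0.13845153152942657), (0.03377410024404526, 0.09611284732818604), 84.80271911621094)
0.05 1277 [[0.5165, 0.0753, 0.0502], [0.5429, 0.1062, 0.0565], [0.6043, 0.1628, 0.0599]] ((0.5602420568466187, 0.11853785067796707), (0.08772817254066467, 0.10580839961767197), 86.94529724121094)
```

View pics/w3.png

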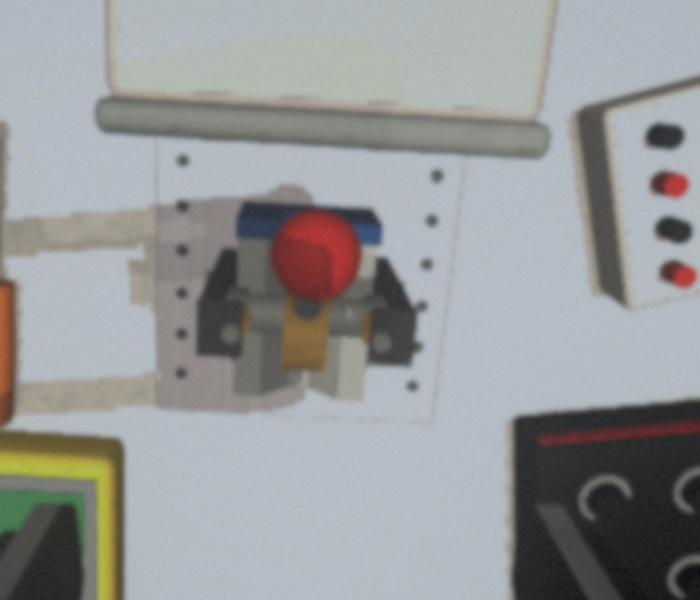

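The close view shows the stop (240–380, 205–225), the knob at (316,255), and the cheeks at (220,310) and (390,330). The rig is turned a few degrees clockwise. Next: plane fits for yaw, axis and heights.

```bash
cat > rig.py <<'E'
from h import *
import sys
z=np.load(sys.argv[1]);P=z["P"];I=z["im"].astype(int)
print("z plate",np.nanmedian(P[(abs(P[...,2]-.015)<.004)&(abs(P[...,0]-.62)<.012)&(abs(P[...,1]-.12)<.06)][:,2]).round(4))
h=np.histogram(P[(abs(P[...,0]-.56)<.06)&(P[...,1]>.06)&(P[...,1]<.2)][:,2],np.arange(.03,.21,.002)); print([(round(e*1e3),int(n)) for e,n in zip(h[1],h[0]) if n>60])
# normals
s=cv2.GaussianBlur(np.nan_to_num(P).astype(np.float32),(5,5),0)
N=np.cross(np.gradient(s,axis=1),np.gradient(s,axis=0));N/=np.linalg.norm(N,axis=2,keepdims=True)+1e-12;N*=np.sign(N[...,2:]+1e-9)
reg=(abs(P[...,0]-.56)<.035)&(P[...,1]>.06)&(P[...,1]<.16)&(P[...,2]>.03)&(P[...,2]<.06)
pl=[]
for sg in(1,-1):
    m=reg&(sg*N[...,0]>.5)&(N[...,2]>.5)
    Q=P[m]
    for _ in range(5):
        c=Q.mean(0);n=np.linalg.svd(Q-c,full_matrices=False)[2][2];n*=np.sign(n[2]);e=(Q-c)@n;Q=Q[abs(e)<max(.0012,2*e.std()*.8)]
    print("flank",sg,m.sum(),len(Q),n.round(3),c.round(4),abs(e).mean().round(5)); pl.append((n,n@c))
dv=np.cross(pl[0][0],pl[1][0]);dv/=np.linalg.norm(dv);dv*=np.sign(dv[1]);print("dir",dv.round(4),"yaw",np.degrees(np.arctan2(dv[1],dv[0])).round(2))
# axis lies 18 mm off both flanks
A=np.array([pl[0][0],pl[1][0],[0,1,0]])
for y in(.07,.10,.13,.16): print("axis pt",np.linalg.solve(A,[pl[0][1]+.018,pl[1][1]+.018,y]).round(4))
# top faces
for nm,z0,z1,y0,y1 in(("cheek/stop tops",.125,.14,.1,.17),("Vtops",.053,.06,.06,.17),("stop",.063,.08,.15,.19),("source",.165,.19,.2,.3)):
    m=(P[...,2]>z0)&(P[...,2]<z1)&(P[...,1]>y0)&(P[...,1]<y1)&(abs(P[...,0]-.56)<.09)&(N[...,2]>.9)
    Q=P[m]; 
    if len(Q)>10: print(nm,len(Q),"z",np.median(Q[:,2]).round(4),"x",np.percentile(Q[:,0],[1,50,99]).round(4),"y",np.percentile(Q[:,1],[1,50,99]).round(4),cv2.minAreaRect(Q[:,:2].astype(np.float32)))
E
python3 rig.py w3.npz
```

```text
z plate 0.0159
[(40, 74), (44, 66), (46, 68), (48, 76), (50, 94), (52, 121), (54, 262), (56, 765), (58, 63), (72, 191), (102, 68), (104, 109), (106, 215), (108, 89), (116, 73), (118, 155), (120, 191), (126, 424), (128, 327), (132, 63), (186, 81), (188, 101), (190, 160), (192, 186), (194, 217), (196, 209)]
flank 1 173 119 [-0.044 -0.033  0.998] [0.5529 0.1045 0.0542] 0.00146
flank -1 112 61 [-0.151 -0.146  0.978] [0.5695 0.0986 0.0544] 0.00113
dir [-0.7269  0.6867 -0.0091] yaw 136.63
axis pt [0.5994 0.07   0.0732]
axis pt [0.5677 0.1    0.0728]
axis pt [0.5359 0.13   0.0724]
axis pt [0.5042 0.16   0.072 ]
cheek/stop tops 321 z 0.128 x [0.5165 0.5918 0.6052] y [0.1244 0.1394 0.1489] ((0.5610578060150146, 0.1366569846868515), (0.020421460270881653, 0.08911586552858353), 86.3646011352539)
Vtops 406 z 0.0568 x [0.5268 0.5367 0.5937] y [0.0786 0.101  0.1608] ((0.5594950914382935, 0.11980107426643372), (0.08039664477109909, 0.06732995063066483), 87.09288787841797)
stop 63 z 0.0728 x [0.53   0.539  0.5954] y [0.1675 0.1716 0.1754] ((0.5624068975448608, 0.17151032388210297), (0.005372778046876192, 0.06628568470478058), 87.378173828125)
source 15447 z 0.1741 x [0.5001 0.5711 0.6391] y [0.2205 0.2641 0.2994] ((0.5678812265396118, 0.25978484749794006), (0.08312395215034485, 0.14782781898975372), 88.88743591308594)
```

Emit:
apply_moves(moves=[{"jaw": 1,"offset": [-60,0,-10],"rot": [0,0,0]},{"jaw": 1,"offset": [-60,0,-10],"rot": [0,0,0]},{"jaw": 1,"offset": [-60,0,-10],"rot": [0,0,0]},{"jaw": 1,"offset": [-60,0,0],"rot": [0,0,0]},{"jaw": 1,"offset": [-60,0,0],"rot": [0,0,0]}])

```text
time_s: 5.2
eef_pos: [0.5552, -0.1482, 0.3333]
eef_rot: [0.002, 0.709, 0.705, 0.001]
wrist_force: [1.6, 0.6, -0.3]
opening: 0.999
grasp_force: 0.0
```

Emit:
apply_moves(moves=[{"jaw": 0.8,"offset": [-20,0,0],"rot": [0,-10,0]},{"jaw": 0.8,"offset": [-20,0,0],"rot": [0,-10,0]},{"jaw": 0.8,"offset": [-20,0,0],"rot": [0,-10,0]},{"jaw": 0.8,"offset": [-20,0,0],"rot": [0,-10,0]},{"jaw": 0.8,"offset": [0,0,0],"rot": [0,0,0]}])

```text
time_s: 5.82
eef_pos: [0.5545, -0.2203, 0.3512]
eef_rot: [0.241, 0.666, 0.663, -0.242]
wrist_force: [0.5, 0.2, 1.4]
opening: 0.795
grasp_force: 0.0
```

```bash
python3 - <<'E'
from h import *
Rg=down(np.radians(89.2),np.radians(-40)); z=Rg.as_matrix()[:,2]; c=np.array([.5612,-.352,.134])
plan(c-z*.08,Rg); plan(c+z*.021,Rg); print(ctrl.get_obs()["q"].round(2))
E
```

```text
t 5.83 pos [ 0.5545 -0.2203  0.3512] F [0.5 0.2 1.4] off mm (tool axes now) [ 38.7   7.7 171.1] rotvec deg [ 0.37 -0.06  0.37]
t 5.83 pos [ 0.5545 -0.2203  0.3512] F [0.5 0.2 1.4] off mm (tool axes now) [ 38.6   7.  272.1] rotvec deg [ 0.37 -0.06  0.37]
[-0.24  0.1   1.6  -0.7   1.32 -0.1 ]
```

Emit:
apply_moves(moves=[{"jaw": 0.8,"offset": [10,2,42],"rot": [0.4,0,0.4]},{"jaw": 0.8,"offset": [10,2,43],"rot": [0,0,0]},{"jaw": 0.8,"offset": [10,2,43],"rot": [0,0,0]},{"jaw": 0.8,"offset": [9,2,43],"rot": [0,0,0]},{"jaw": 0.8,"offset": [0,0,0],"rot": [0,0,0]}])

```text
time_s: 6.45
eef_pos: [0.5591, -0.3029, 0.1919]
eef_rot: [0.236, 0.671, 0.658, -0.244]
wrist_force: [0.5, -0.1, 0.3]
opening: 0.803
grasp_force: 0.0
```

```bash
python3 - <<'E'
from h import *
Rg=down(np.radians(89.2),np.radians(-40)); z=Rg.as_matrix()[:,2]; c=np.array([.5612,-.352,.134])
plan(c+z*.021,Rg)
o=ctrl.get_obs();R0=quat(o["eef_rot"])
im,d,P,K,T=cam("wrist"); cv2.imwrite("pics/w4.png",im[...,::-1])
for r in ctrl.outline_of("wrist","pyrometer")[:2]:
    print(r["score"],r["position"]); m=r["region"];Q=R0.inv().apply(P[m]-o["eef_pos"])*1e3
    for x0 in range(-60,140,20):
        q=Q[abs(Q[:,0]-x0)<10]
        if len(q)>20: print("tool x",x0,"y",np.nanpercentile(q[:,1],[2,50,98]).round(1),"z",np.nanpercentile(q[:,2],[5,50]).round(1))
E
```

```text
t 6.45 pos [ 0.5591 -0.3029  0.1919] F [ 0.5 -0.1  0.3] off mm (tool axes now) [-0.7  3.6 96.9] rotvec deg [-0.46 -0.25 -0.15]
0.94 [114.3, 56.7]
tool x 80 y [-240.9 -212.1 -200.4] z [141.8 143.7]
tool x 100 y [-220.4 -191.  -145.1] z [126.2 132.2]
tool x 120 y [-212.  -145.9 -113.3] z [115.5 123.5]
0.77 [323.9, 130.8]
tool x -40 y [-2.4  3.9 11.1] z [66.8 68.2]
tool x -20 y [-12.5   4.3  21.4] z [55.6 56.8]
tool x 0 y [-12.8   4.2  21.3] z [55.4 56.5]
tool x 20 y [-12.7   4.1  21.3] z [55.8 57.2]
tool x 40 y [-12.5   4.   21.2] z [56.5 59.1]
tool x 60 y [-12.    4.5  21.2] z [56.7 59.3]
tool x 80 y [-12.5   4.3  21.2] z [56.7 59.4]
tool x 100 y [-12.5   3.9  20.7] z [56.8 59.5]
tool x 120 y [-12.5   4.1  20.6] z [56.9 59.5]
```

View pics/w4.png

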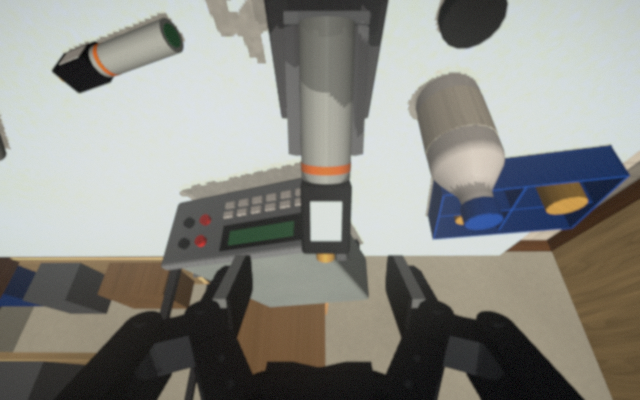

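The wrist view shows the housing (325,215) centred between the fingers and aligned, about 4 mm to +y of the tool. Descend and grip.

Emit:
apply_moves(moves=[{"jaw": 0.8,"offset": [0,4.2,30],"rot": [0,0,0]},{"jaw": 0.8,"offset": [0,0,35],"rot": [0,0,0]},{"jaw": 0.8,"offset": [0,0,30],"rot": [0,0,0]},{"jaw": 0.8,"offset": [0,0,0],"rot": [0,0,0]},{"jaw": 0.5,"offset": [0,0,0],"rot": [0,0,0]}])

```text
time_s: 7.18
eef_pos: [0.5655, -0.3628, 0.1243]
eef_rot: [0.241, 0.67, 0.659, -0.243]
wrist_force: [0.5, 0.2, 0.4]
opening: 0.6
grasp_force: 0.0
```

Emit:
apply_moves(moves=[{"jaw": 0,"offset": [0,0,0],"rot": [0,0,0]},{"jaw": 0,"offset": [0,0,0],"rot": [0,0,0]},{"jaw": 0,"offset": [0,0,0],"rot": [0,0,0]},{"jaw": 0,"offset": [0,0,0],"rot": [0,0,0]},{"jaw": 0,"offset": [0,0,0],"rot": [0,0,0]}])

```text
time_s: 7.8
eef_pos: [0.5634, -0.363, 0.1243]
eef_rot: [0.24, 0.67, 0.658, -0.245]
wrist_force: [-8.1, 2.4, 9.6]
opening: 0.415
grasp_force: 59.2
```

Emit:
apply_moves(moves=[{"jaw": 0,"offset": [0,0,-10],"rot": [0,0,0]},{"jaw": 0,"offset": [0,0,-20],"rot": [0,0,0]},{"jaw": 0,"offset": [0,0,-30],"rot": [0,0,0]},{"jaw": 0,"offset": [0,0,-40],"rot": [0,0,0]},{"jaw": 0,"offset": [0,0,-40],"rot": [0,0,0]}])

```text
time_s: 8.43
eef_pos: [0.5657, -0.2706, 0.23]
eef_rot: [0.239, 0.67, 0.66, -0.243]
wrist_force: [0.4, -1.2, -2.4]
opening: 0.413
grasp_force: 60.4
```

Emit:
apply_moves(moves=[{"jaw": 0,"offset": [0,0,-20],"rot": [0,8,0]},{"jaw": 0,"offset": [0,0,0],"rot": [0,8,0]},{"jaw": 0,"offset": [0,0,0],"rot": [0,8,0]},{"jaw": 0,"offset": [0,0,0],"rot": [0,8,0]},{"jaw": 0,"offset": [0,0,0],"rot": [0,8,0]}])

```text
time_s: 9.05
eef_pos: [0.5666, -0.2585, 0.2458]
eef_rot: [-0.001, 0.712, 0.702, 0.002]
wrist_force: [-1.0, -0.8, -3.2]
opening: 0.411
grasp_force: 60.4
```

```bash
cat > held.py <<'E'
from h import *
o=ctrl.get_obs();R0=quat(o["eef_rot"])
im,d,P,K,T=cam("wrist"); np.savez("held.npz",im=im,d=d,P=P)
print("pos",o["eef_pos"].round(4),"t",o["time_s"],"grip",o["opening"],o["grasp_force"],"F",o["wrist_force"].round(1))
print("tool axes cols\n",R0.as_matrix().round(4))
Q=R0.inv().apply((P-o["eef_pos"]).reshape(-1,3)).reshape(P.shape)*1e3
m=(abs(Q[...,1])<40)&(Q[...,0]>-45)&(Q[...,0]<180)&(Q[...,2]<10)&(Q[...,2]>-60)
for x0 in range(-40,150,10):
    q=Q[m&(abs(Q[...,0]-x0)<5)]
    if len(q)>20: print("x",x0,len(q),"y",np.percentile(q[:,1],[2,50,98]).round(1),"ztop",np.percentile(q[:,2],[5,20]).round(1))
print("max x",np.percentile(Q[m&(abs(Q[...,1])<10)][:,0],[99,99.8,100]))
E
python3 held.py
```

```text
pos [ 0.5666 -0.2585  0.2458] t 9.05 grip 0.4111873408945834 60.38600206375122 F [-1.  -0.8 -3.2]
tool axes cols
 [[ 0.0135  0.9999  0.0019]
 [ 0.9999 -0.0135  0.0042]
 [ 0.0042  0.0019 -1.    ]]
x -40 65 y [-5.2 -0.1  5.6] ztop [-22.  -21.6]
x -30 38 y [-13.7   0.2   4. ] ztop [-24.1 -22.2]
x -20 1096 y [-16.9  -0.6  16.7] ztop [-33.1 -32.6]
x -10 1972 y [-39.5   0.3  39.3] ztop [-57.8 -54.1]
x 0 2998 y [-39.1   0.7  39.2] ztop [-57.6 -56.3]
x 10 7577 y [-38.9   0.3  38.7] ztop [-58.1 -54.5]
x 20 1855 y [-17.5  -0.5  16.4] ztop [-33.6 -33. ]
x 30 2092 y [-17.4  -0.5  16.2] ztop [-32.9 -32.4]
x 40 1865 y [-17.4  -0.5  15.9] ztop [-33.  -32.3]
x 50 2013 y [-17.1  -0.9  15.5] ztop [-32.9 -32.1]
x 60 2191 y [-17.2  -0.9  15.5] ztop [-33.  -32.1]
x 70 2382 y [-17.3  -0.9  15.4] ztop [-33.  -32.2]
x 80 2607 y [-17.4  -1.2  15.3] ztop [-32.9 -32.2]
x 90 2894 y [-17.6  -1.1  15.2] ztop [-33.1 -32.3]
x 100 3139 y [-17.7  -1.1  15.1] ztop [-33.1 -32.2]
x 110 2999 y [-17.8  -1.4  15. ] ztop [-33.1 -32.2]
x 120 22 y [-18.5  -1.3  16.1] ztop [-23.5 -22.8]
max x [112.41798838 113.10084531 113.8369376 ]
```

```bash
cat > ins.py <<'E'
from h import *
import sys
yaw=np.radians(86.5); f=np.array([np.cos(yaw),np.sin(yaw),0]); H=np.array([.5626,.167,.0608])
nose=np.array([.127,-.0015,-.015])
by=np.radians(.57)  # barrel heading relative to tool x
Rt=down(yaw-by)
def tgt(s,dz): return H-f*s+np.array([0,0,dz])-Rt.apply(nose)
if __name__=="__main__":
    for a in sys.argv[1:]:
        s,dz=map(float,a.split(",")); print(a,tgt(s/1e3,dz/1e3).round(4)); plan(tgt(s/1e3,dz/1e3),Rt)
E
python3 ins.py 100,40 70,2.5; python3 - <<'E'
from h import *
o=ctrl.get_obs();R0=quat(o["eef_rot"]);z=np.load("held.npz");P=z["P"];I=z["im"].astype(int)
Q=R0.inv().apply((P-o["eef_pos"]).reshape(-1,3)).reshape(P.shape)*1e3
for x0 in range(-44,45,3):
    m=(abs(Q[...,0]-x0)<1.5)&(Q[...,2]<-10)&(Q[...,2]>-40)
    e=m&(abs(abs(Q[...,1]+.5)-14.5)<1.5); c=m&(abs(Q[...,1])<6)
    print(x0,e.sum(),Q[e][:,2].mean().round(1) if e.sum() else "",c.sum(),Q[c][:,2].mean().round(1) if c.sum() else "",I[c].mean(0).round() if c.sum() else "")
E
```

```text
100,40 [ 0.549  -0.0596  0.0858]
t 9.1 pos [ 0.5663 -0.2613  0.2457] F [-1.8 -2.6 -1.9] off mm (tool axes now) [200.2 -20.9 161.4] rotvec deg [ 0.1  -0.44  3.12]
70,2.5 [ 0.5508 -0.0297  0.0483]
t 9.1 pos [ 0.5663 -0.2613  0.2457] F [-1.8 -2.6 -1.9] off mm (tool axes now) [229.9 -19.7 199.1] rotvec deg [ 0.1  -0.44  3.12]
-44 0  0  
-41 0  0  
-38 0  0  
-35 0  32 -20.9 [96. 77. 48.]
-32 0  67 -21.7 [105.  81.  45.]
-29 0  0  
-26 0  0  
-23 2 -31.2 1 -30.9 [48. 38. 24.]
-20 45 -32.0 79 -32.2 [41. 35. 28.]
-17 67 -32.2 139 -32.5 [26. 26. 25.]
-14 60 -32.5 132 -32.5 [27. 26. 26.]
-11 72 -32.4 108 -32.7 [47. 44. 43.]
-8 71 -32.5 154 -33.2 [129. 123. 115.]
-5 79 -32.4 151 -33.2 [137. 130. 122.]
-2 71 -32.4 153 -33.2 [138. 131. 122.]
1 74 -32.3 157 -33.3 [138. 131. 122.]
4 82 -32.4 166 -33.2 [138. 131. 123.]
7 80 -32.4 167 -33.2 [138. 131. 123.]
10 82 -32.3 167 -33.2 [139. 132. 123.]
13 82 -32.4 170 -33.2 [139. 132. 123.]
16 84 -32.3 171 -33.2 [139. 132. 124.]
19 85 -32.4 200 -33.1 [130. 123. 116.]
22 97 -32.4 188 -32.5 [44. 42. 41.]
25 92 -32.4 193 -32.5 [36. 35. 34.]
28 87 -32.4 189 -32.5 [37. 36. 35.]
31 154 -30.7 228 -32.0 [41. 40. 39.]
34 132 -26.7 186 -32.0 [97. 96. 90.]
37 75 -25.3 203 -32.0 [104. 102.  95.]
40 71 -25.3 197 -32.4 [133.  78.  51.]
43 82 -25.6 213 -32.4 [137.  75.  45.]
```

Emit:
apply_moves(moves=[{"jaw": 0,"offset": [0,0,30],"rot": [0,-0.4,3.1]},{"jaw": 0,"offset": [50,-8,30],"rot": [0,0,0]},{"jaw": 0,"offset": [50,-8,34],"rot": [0,0,0]},{"jaw": 0,"offset": [50,-8,34],"rot": [0,0,0]},{"jaw": 0,"offset": [47,-8,33],"rot": [0,0,0]}])

```text
time_s: 9.72
eef_pos: [0.5473, -0.0594, 0.0815]
eef_rot: [0.003, 0.731, 0.683, -0.003]
wrist_force: [1.2, -0.4, -2.6]
opening: 0.412
grasp_force: 60.5
```

Emit:
apply_moves(moves=[{"jaw": 0,"offset": [0,0,0],"rot": [0,0,0]},{"jaw": 0,"offset": [0,0,0],"rot": [0,0,0]},{"jaw": 0,"offset": [0,0,0],"rot": [0,0,0]},{"jaw": 0,"offset": [0,0,0],"rot": [0,0,0]},{"jaw": 0,"offset": [0,0,0],"rot": [0,0,0]}])

```text
time_s: 10.35
eef_pos: [0.548, -0.063, 0.0823]
eef_rot: [0.003, 0.732, 0.681, -0.003]
wrist_force: [-0.7, -0.1, -3.4]
opening: 0.414
grasp_force: 60.7
```

```bash
sed -i 's/^nose=.*/nose=np.array([.129,-.0015,-.0143])/' ins.py; python3 ins.py 100,40 72,3; python3 held.py | grep -v "^x -"; python3 - <<'E'
from h import *
im,d,P,K,T=cam("scene"); cv2.imwrite("pics/s2.png",cv2.resize(im[170:310,330:500,::-1],None,fx=4.5,fy=4.2,interpolation=cv2.INTER_CUBIC))
E
```

```text
100,40 [ 0.5488 -0.0616  0.0865]
t 10.35 pos [ 0.548  -0.063   0.0823] F [-0.7 -0.1 -3.4] off mm (tool axes now) [ 1.4  0.8 -4.2] rotvec deg [ 0.01  0.42 -0.04]
72,3 [ 0.5505 -0.0336  0.0495]
t 10.35 pos [ 0.548  -0.063   0.0823] F [-0.7 -0.1 -3.4] off mm (tool axes now) [29.7  0.5 32.6] rotvec deg [ 0.01  0.42 -0.04]
pos [ 0.548  -0.063   0.0823] t 10.35 grip 0.4144869989731025 60.733691453933716 F [-0.7 -0.1 -3.4]
tool axes cols
 [[ 7.160e-02  9.974e-01 -3.000e-04]
 [ 9.974e-01 -7.160e-02 -7.400e-03]
 [-7.400e-03  2.000e-04 -1.000e+00]]
x 0 2997 y [-39.2  -0.1  39.1] ztop [-57.5 -56.3]
x 10 7583 y [-38.9   0.7  38.7] ztop [-58.1 -54.4]
x 20 1850 y [-17.5  -0.5  16.3] ztop [-33.5 -33. ]
x 30 2095 y [-17.4  -0.5  16.2] ztop [-33.  -32.4]
x 40 1879 y [-17.3  -0.5  15.8] ztop [-33.1 -32.3]
x 50 2007 y [-17.1  -0.9  15.5] ztop [-32.8 -32.1]
x 60 2179 y [-17.4  -0.9  15.4] ztop [-32.9 -32.2]
x 70 2386 y [-17.4  -0.9  15.3] ztop [-33.  -32.2]
x 80 2602 y [-17.5  -1.   15.3] ztop [-33.  -32.2]
x 90 2890 y [-17.6  -1.2  15.1] ztop [-33.1 -32.2]
x 100 3156 y [-17.7  -1.4  15. ] ztop [-33.1 -32.3]
x 110 2985 y [-17.9  -1.4  15. ] ztop [-33.1 -32.2]
max x [112.42256305 113.12610953 113.97492454]
```

View pics/s2.png

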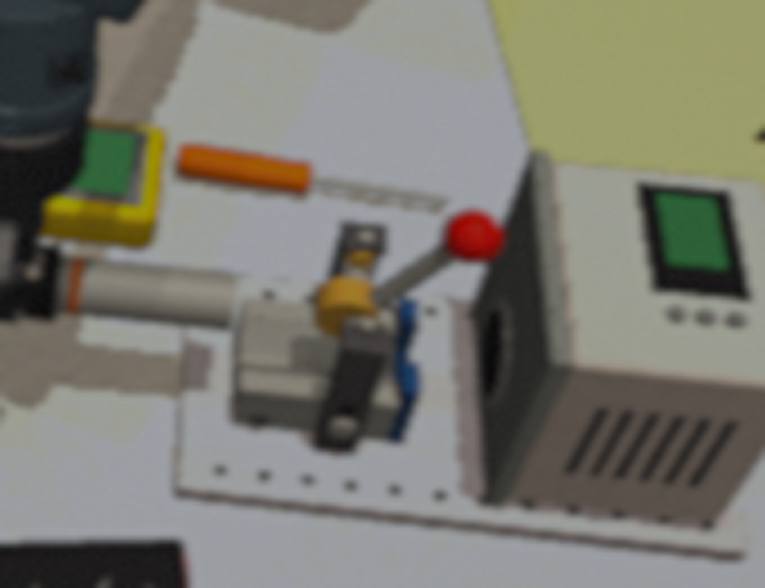

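The barrel is just behind the V-block (nose at 235,300 in the crop), nearly aligned. The knob still leans towards the source. Lower to 3 mm above seat height, then slide in.

Emit:
apply_moves(moves=[{"jaw": 0,"offset": [10,0.5,10],"rot": [0,0.4,0]},{"jaw": 0,"offset": [10,0,10],"rot": [0,0,0]},{"jaw": 0,"offset": [9.5,0,10],"rot": [0,0,0]},{"jaw": 0,"offset": [0,0,3],"rot": [0,0,0]},{"jaw": 0,"offset": [0,0,0],"rot": [0,0,0]}])

```text
time_s: 11.08
eef_pos: [0.5501, -0.0327, 0.0484]
eef_rot: [-0.0, 0.731, 0.682, -0.0]
wrist_force: [0.3, -0.2, -3.6]
opening: 0.413
grasp_force: 60.8
```

```bash
python3 ins.py 72,3 5,3; python3 -c "
from h import *
print(quat(ctrl.get_obs()['eef_rot']).as_matrix().round(4))"
```

```text
72,3 [ 0.5505 -0.0336  0.0495]
t 11.07 pos [ 0.5501 -0.0327  0.0484] F [ 0.3 -0.2 -3.6] off mm (tool axes now) [-0.9  0.5 -1.1] rotvec deg [-0.07  0.01  0.06]
5,3 [0.5546 0.0332 0.0495]
t 11.07 pos [ 0.5501 -0.0327  0.0484] F [ 0.3 -0.2 -3.6] off mm (tool axes now) [66.1 -0.1 -1.1] rotvec deg [-0.07  0.01  0.06]
[[ 7.000e-02  9.975e-01 -1.200e-03]
 [ 9.975e-01 -7.000e-02 -1.000e-04]
 [-1.000e-04 -1.200e-03 -1.000e+00]]
```

Emit:
apply_moves(moves=[{"jaw": 0,"offset": [10,0,-0.6],"rot": [0,0,0]},{"jaw": 0,"offset": [15,0,0],"rot": [0,0,0]},{"jaw": 0,"offset": [15,0,0],"rot": [0,0,0]},{"jaw": 0,"offset": [14,0,0],"rot": [0,0,0]},{"jaw": 0,"offset": [4,0,0],"rot": [0,0,0]}])

```text
time_s: 11.7
eef_pos: [0.5542, 0.0263, 0.0493]
eef_rot: [-0.0, 0.731, 0.682, -0.0]
wrist_force: [0.2, -0.3, -3.3]
opening: 0.412
grasp_force: 60.8
```

```bash
python3 ins.py 5,3 0,0
```

```text
5,3 [0.5546 0.0332 0.0495]
t 11.7 pos [0.5542 0.0263 0.0493] F [ 0.2 -0.3 -3.3] off mm (tool axes now) [ 6.9 -0.  -0.2] rotvec deg [-0.04 -0.    0.12]
0,0 [0.5549 0.0382 0.0465]
t 11.7 pos [0.5542 0.0263 0.0493] F [ 0.2 -0.3 -3.3] off mm (tool axes now) [11.9 -0.1  2.8] rotvec deg [-0.04 -0.    0.12]
```

Lower until it touches the V, while about 12 mm short of the stop.

Emit:
apply_moves(moves=[{"jaw": 0,"offset": [0,0,1],"rot": [0,0,0]},{"jaw": 0,"offset": [0,0,0.6],"rot": [0,0,0]},{"jaw": 0,"offset": [0,0,0.4],"rot": [0,0,0]},{"jaw": 0,"offset": [0,0,0],"rot": [0,0,0]},{"jaw": 0,"offset": [0,0,0],"rot": [0,0,0]}])

```text
time_s: 12.32
eef_pos: [0.5543, 0.0247, 0.0473]
eef_rot: [-0.0, 0.732, 0.682, -0.0]
wrist_force: [0.5, -0.3, -2.6]
opening: 0.411
grasp_force: 60.8
```

Emit:
apply_moves(moves=[{"jaw": 0,"offset": [0,0,0.5],"rot": [0,0,0]},{"jaw": 0,"offset": [0,0,0],"rot": [0,0,0]},{"jaw": 0,"offset": [0,0,0.5],"rot": [0,0,0]},{"jaw": 0,"offset": [0,0,0],"rot": [0,0,0]},{"jaw": 0,"offset": [0,0,0],"rot": [0,0,0]}])

```text
time_s: 12.95
eef_pos: [0.5543, 0.025, 0.0463]
eef_rot: [-0.0, 0.732, 0.682, -0.0]
wrist_force: [0.8, 1.1, -3.4]
opening: 0.412
grasp_force: 60.8
```

Emit:
apply_moves(moves=[{"jaw": 0,"offset": [0,0,0.5],"rot": [0,0,0]},{"jaw": 0,"offset": [0,0,0],"rot": [0,0,0]},{"jaw": 0,"offset": [0,0,0.5],"rot": [0,0,0]},{"jaw": 0,"offset": [0,0,0],"rot": [0,0,0]},{"jaw": 0,"offset": [0,0,0],"rot": [0,0,0]}])

```text
time_s: 13.58
eef_pos: [0.5544, 0.0249, 0.0457]
eef_rot: [-0.0, 0.732, 0.682, -0.0]
wrist_force: [-3.7, -0.9, 4.5]
opening: 0.413
grasp_force: 61.7
```

Emit:
apply_moves(moves=[{"jaw": 0,"offset": [2,-0.5,0],"rot": [0,0,0]},{"jaw": 0,"offset": [2,0,0],"rot": [0,0,0]},{"jaw": 0,"offset": [2,0,0],"rot": [0,0,0]},{"jaw": 0,"offset": [1,0,0],"rot": [0,0,0]},{"jaw": 0,"offset": [0,0,0],"rot": [0,0,0]}])

```text
time_s: 14.2
eef_pos: [0.5547, 0.0307, 0.0458]
eef_rot: [0.001, 0.732, 0.682, -0.001]
wrist_force: [-2.6, -6.7, 5.6]
opening: 0.41
grasp_force: 61.7
```

Emit:
apply_moves(moves=[{"jaw": 0,"offset": [1,-0.3,0],"rot": [0,0,0]},{"jaw": 0,"offset": [1,0,0],"rot": [0,0,0]},{"jaw": 0,"offset": [1,0,0],"rot": [0,0,0]},{"jaw": 0,"offset": [0,0,0],"rot": [0,0,0]},{"jaw": 0,"offset": [0,0,0],"rot": [0,0,0]}])

```text
time_s: 14.82
eef_pos: [0.5548, 0.0337, 0.0459]
eef_rot: [0.001, 0.732, 0.682, -0.0]
wrist_force: [-2.6, -4.7, 4.5]
opening: 0.414
grasp_force: 61.6
```

Emit:
apply_moves(moves=[{"jaw": 0,"offset": [1,-0.3,0],"rot": [0,0,0]},{"jaw": 0,"offset": [1,0,0],"rot": [0,0,0]},{"jaw": 0,"offset": [1,0,0],"rot": [0,0,0]},{"jaw": 0,"offset": [0,0,0],"rot": [0,0,0]},{"jaw": 0,"offset": [0,0,0],"rot": [0,0,0]}])

```text
time_s: 15.45
eef_pos: [0.555, 0.0362, 0.0459]
eef_rot: [0.001, 0.732, 0.682, -0.001]
wrist_force: [-0.9, -8.6, 5.0]
opening: 0.413
grasp_force: 61.5
```

Emit:
apply_moves(moves=[{"jaw": 0,"offset": [1,0,0],"rot": [0,0,0]},{"jaw": 0,"offset": [0,0,0],"rot": [0,0,0]},{"jaw": 0,"offset": [1,0,0],"rot": [0,0,0]},{"jaw": 0,"offset": [0,0,0],"rot": [0,0,0]},{"jaw": 0,"offset": [0,0,0],"rot": [0,0,0]}])

```text
time_s: 16.08
eef_pos: [0.555, 0.0362, 0.046]
eef_rot: [0.002, 0.732, 0.682, -0.002]
wrist_force: [-3.3, -17.5, 4.4]
opening: 0.413
grasp_force: 61.7
```

Emit:
apply_moves(moves=[{"jaw": 0,"offset": [-1,0,0],"rot": [0,0,0]},{"jaw": 0,"offset": [0,0,0],"rot": [0,0,0]},{"jaw": 0.5,"offset": [0,0,0],"rot": [0,0,0]},{"jaw": 0.75,"offset": [0,0,0],"rot": [0,0,0]},{"jaw": 0.75,"offset": [0,0,0],"rot": [0,0,0]}])

```text
time_s: 16.7
eef_pos: [0.5541, 0.0394, 0.0452]
eef_rot: [-0.0, 0.732, 0.682, -0.0]
wrist_force: [0.7, 0.3, 0.1]
opening: 0.752
grasp_force: 0.0
```

Emit:
apply_moves(moves=[{"jaw": 0.75,"offset": [0,0,0],"rot": [0,0,0]},{"jaw": 0.75,"offset": [0,0,-20],"rot": [0,0,0]},{"jaw": 0.75,"offset": [0,0,-40],"rot": [0,0,0]},{"jaw": 0.75,"offset": [0,0,-60],"rot": [0,0,0]},{"jaw": 0.75,"offset": [0,0,-60],"rot": [0,0,0]}])

```text
time_s: 17.32
eef_pos: [0.5538, 0.0392, 0.2268]
eef_rot: [-0.001, 0.732, 0.682, -0.0]
wrist_force: [1.4, -0.6, 0.2]
opening: 0.752
grasp_force: 0.0
```

Emit:
apply_moves(moves=[{"jaw": 0,"offset": [50,0,-40],"rot": [0,0,0]},{"jaw": 0,"offset": [50,0,-20],"rot": [0,0,0]},{"jaw": 0,"offset": [30,0,0],"rot": [0,0,0]},{"jaw": 0,"offset": [0,0,0],"rot": [0,0,0]},{"jaw": 0,"offset": [0,0,0],"rot": [0,0,0]}])

```text
time_s: 17.95
eef_pos: [0.5631, 0.1671, 0.2838]
eef_rot: [-0.0, 0.732, 0.682, -0.001]
wrist_force: [-0.3, -0.6, -0.5]
opening: 0.001
grasp_force: 0.0
```

```bash
python3 - <<'E'
from h import *
from scipy.optimize import least_squares
plan([.55,.16,.30],down(np.radians(86.5)))
im,d,P,K,T=cam("wrist"); cv2.imwrite("pics/w5.png",cv2.resize(im[:,140:540,::-1],None,fx=1.5,fy=1.5,interpolation=cv2.INTER_CUBIC)); np.savez("w5.npz",im=im,d=d,P=P,K=K,T=T)
I=im.astype(int);r,g,b=I[...,0],I[...,1],I[...,2]
red=(r>110)&(g<70)&(b<70)&(P[...,2]>.14)&(abs(P[...,1]-.18)<.08)&(abs(P[...,0]-.56)<.08)
Q=P[red];print("red",len(Q))
f=least_squares(lambda c:np.linalg.norm(Q-c,axis=1)-.016,Q.mean(0),loss='soft_l1',f_scale=.001);print("knob",f.x.round(4))
# barrel between y .06 and .12
m=(P[...,2]>.06)&(P[...,2]<.095)&(abs(P[...,0]-.558)<.03)
for y0 in(.0,.02,.03,.06,.075,.09,.105):
    q=P[m&(abs(P[...,1]-y0)<.006)]
    if len(q)>20: print(y0,len(q),"x",np.percentile(q[:,0],[3,50,97]).round(4),"ztop",np.percentile(q[:,2],[50,80,95]).round(4))
E
```

```text
t 17.95 pos [0.5631 0.1671 0.2838] F [-0.3 -0.6 -0.5] off mm (tool axes now) [ -8.  -12.6 -16.1] rotvec deg [-0.09  0.03 -0.53]
red 918
knob [0.5642 0.1822 0.1816]
0.06 32 x [0.5387 0.5724 0.574 ] ztop [0.0744 0.0766 0.0782]
0.075 232 x [0.5401 0.557  0.5738] ztop [0.0764 0.0782 0.0792]
0.09 234 x [0.5419 0.558  0.5743] ztop [0.0764 0.0783 0.0791]
0.105 79 x [0.542  0.5712 0.5769] ztop [0.0712 0.0734 0.0746]
```

View pics/w5.png

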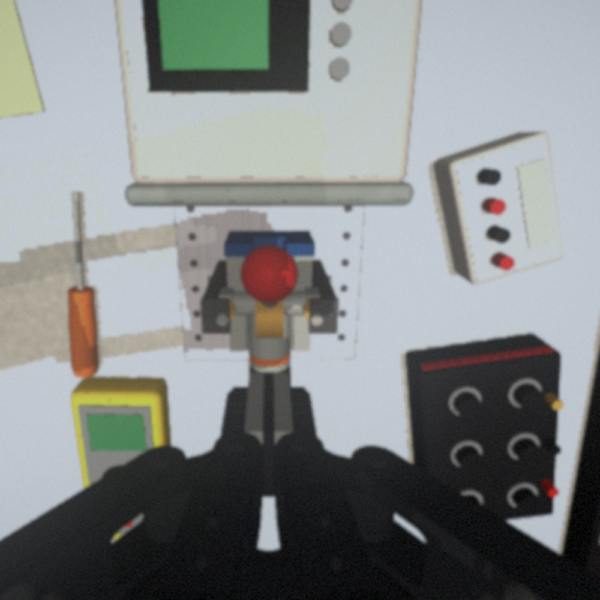

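The wrist view shows the barrel seated under the cam (268,330), the orange ring behind the block, and the knob unmoved at (269,273). Shut fingers will now push the knob from the source side; I'll check the heights of the source rim first.

```bash
python3 - <<'E'
from h import *
z=np.load("w5.npz");P=z["P"]
for y0 in np.arange(.195,.26,.006):
    q=P[(abs(P[...,1]-y0)<.003)&(abs(P[...,0]-.565)<.03)&(P[...,2]<.2)]; 
    if len(q): print(y0.round(3),len(q),np.percentile(q[:,2],[50,99]).round(4))
plan([.566,.220,.188],down(np.radians(86.5)))
E
```

```text
0.195 429 [0.1847 0.1942]
0.201 10 [0.0164 0.1828]
0.219 284 [0.1765 0.1785]
0.225 575 [0.1775 0.1791]
0.231 602 [0.1738 0.1783]
0.237 580 [0.1736 0.1752]
0.243 594 [0.1737 0.1754]
0.249 609 [0.1737 0.1753]
0.255 622 [0.1737 0.1753]
t 18.0 pos [0.5632 0.1667 0.2838] F [-0.4 -0.1 -0. ] off mm (tool axes now) [53.4 -0.8 95.8] rotvec deg [-0.09  0.03 -0.58]
```

Emit:
apply_moves(moves=[{"jaw": 0,"offset": [26,0,0],"rot": [0,0,-0.5]},{"jaw": 0,"offset": [26,0,0],"rot": [0,0,0]},{"jaw": 0,"offset": [0,0,40],"rot": [0,0,0]},{"jaw": 0,"offset": [0,0,40],"rot": [0,0,0]},{"jaw": 0,"offset": [0,0,17],"rot": [0,0,0]}])

```text
time_s: 18.62
eef_pos: [0.5654, 0.218, 0.1845]
eef_rot: [-0.001, 0.729, 0.684, -0.002]
wrist_force: [-0.3, 0.3, -0.3]
opening: 0.002
grasp_force: 0.0
```

Emit:
apply_moves(moves=[{"jaw": 0,"offset": [-3,0,0],"rot": [0,0,0]},{"jaw": 0,"offset": [-2,0,0],"rot": [0,0,0]},{"jaw": 0,"offset": [-2,0,0],"rot": [0,0,0]},{"jaw": 0,"offset": [-2,0,0],"rot": [0,0,0]},{"jaw": 0,"offset": [0,0,0],"rot": [0,0,0]}])

```text
time_s: 19.25
eef_pos: [0.5664, 0.2103, 0.1879]
eef_rot: [-0.0, 0.729, 0.685, 0.0]
wrist_force: [-0.5, -0.4, 0.4]
opening: -0.001
grasp_force: 0.0
```

Emit:
apply_moves(moves=[{"jaw": 0,"offset": [-6,0,0],"rot": [0,0,0]},{"jaw": 0,"offset": [-8,0,0],"rot": [0,0,0]},{"jaw": 0,"offset": [-8,0,0],"rot": [0,0,0]},{"jaw": 0,"offset": [-8,0,0],"rot": [0,0,0]},{"jaw": 0,"offset": [-4,0,0],"rot": [0,0,0]}])

```text
time_s: 19.88
eef_pos: [0.5675, 0.1821, 0.1973]
eef_rot: [0.0, 0.728, 0.685, 0.008]
wrist_force: [-13.4, 20.4, 46.5]
opening: -0.003
grasp_force: 23.1
```

```bash
cat > knob.py <<'E'
from h import *
from scipy.optimize import least_squares
plan([.565,.16,.18],down(np.radians(86.5)))
im,d,P,K,T=cam("wrist"); np.savez("k.npz",im=im,P=P)
I=im.astype(int);r,g,b=I[...,0],I[...,1],I[...,2]
red=(r>90)&(g<.5*r)&(b<.5*r)&(P[...,2]>.12)&(abs(P[...,1]-.15)<.09)&(abs(P[...,0]-.56)<.05)
Q=P[red];f=least_squares(lambda c:np.linalg.norm(Q-c,axis=1)-.016,Q.mean(0)-[0,0,.01],loss='soft_l1',f_scale=.001);print("red",len(Q),"knob",f.x.round(4))
for py in(.134,.1355,.137):
    a=(f.x[1]-py)/np.sin(np.radians(86.5)); print(py,"t",round(.524-np.arcsin(a/.095),3),"pivot z",(f.x[2]-.0008-np.sqrt(.095**2-a*a)).round(4))
E
python3 knob.py
```

```text
t 19.88 pos [0.5675 0.1821 0.1973] F [-13.4  20.4  46.5] off mm (tool axes now) [-22.4  -1.3  17. ] rotvec deg [ 0.62 -0.65  0.05]knob.py:7: RuntimeWarning: Mean of empty slice.
  Q=P[red];f=least_squares(lambda c:np.linalg.norm(Q-c,axis=1)-.016,Q.mean(0)-[0,0,.01],loss='soft_l1',f_scale=.001);print("red",len(Q),"knob",f.x.round(4))
  ret = um.true_divide(
Traceback (most recent call last):
  File "knob.py", line 7, in <module>
    Q=P[red];f=least_squares(lambda c:np.linalg.norm(Q-c,axis=1)-.016,Q.mean(0)-[0,0,.01],loss='soft_l1',f_scale=.001);print("red",len(Q),"knob",f.x.round(4))
               ~~~~~~~~~~~~~^^^^^^^^^^^^^^^^^^^^^^^^^^^^^^^^^^^^^^^^^^^^^^^^^^^^^^^^^^^^^^^^^^^^^^^^^^^^^^^^^^^^^^^^^^
ValueError: Initial guess is outside of provided bounds
```

The finger tip rode up over the ball instead of pushing it. Back off upward; I'll grip the knob to swing it past upright, then push it from lower down.

Emit:
apply_moves(moves=[{"jaw": 0,"offset": [0,0,-20],"rot": [0,0,0]},{"jaw": 0,"offset": [0,0,-30],"rot": [0,0,0]},{"jaw": 0.7,"offset": [-20,0,-30],"rot": [0,0,0]},{"jaw": 0.7,"offset": [0,0,0],"rot": [0,0,0]},{"jaw": 0.7,"offset": [0,0,0],"rot": [0,0,0]}])

```text
time_s: 20.55
eef_pos: [0.5625, 0.1564, 0.2665]
eef_rot: [-0.001, 0.729, 0.685, -0.001]
wrist_force: [-0.4, 0.8, 0.1]
opening: 0.636
grasp_force: 0.0
```

```bash
python3 knob.py; python3 -c "
from h import *
plan([.5642,.1822,.1816-.0008-.015],down(np.radians(86.5)))"
```

```text
t 20.55 pos [0.5625 0.1564 0.2665] F [-0.4  0.8  0.1] off mm (tool axes now) [ 3.7  2.4 86.5] rotvec deg [-0.1  -0.   -0.07]
red 1149 knob [0.5626 0.1602 0.1905]
0.134 t 0.244 pivot z 0.0984
0.1355 t 0.26 pivot z 0.098
0.137 t 0.277 pivot z 0.0976
t 20.6 pos [0.5622 0.1566 0.2659] F [ 0.5  0.6 -1.3] off mm (tool axes now) [ 25.7   0.7 100.1] rotvec deg [-0.16  0.01 -0.05]
```

Emit:
apply_moves(moves=[{"jaw": 0,"offset": [18,0,0],"rot": [0,0,0]},{"jaw": 0,"offset": [19,0,0],"rot": [0,0,0]},{"jaw": 0,"offset": [0,0,0],"rot": [0,0,0]},{"jaw": 0,"offset": [0,0,0],"rot": [0,0,0]},{"jaw": 0,"offset": [0,0,0],"rot": [0,0,0]}])

```text
time_s: 21.22
eef_pos: [0.5652, 0.1932, 0.2673]
eef_rot: [-0.0, 0.729, 0.685, -0.0]
wrist_force: [0.8, 0.1, 0.2]
opening: -0.001
grasp_force: 0.0
```

Emit:
apply_moves(moves=[{"jaw": 0,"offset": [0,0,30],"rot": [0,0,0]},{"jaw": 0,"offset": [0,0,30],"rot": [0,0,0]},{"jaw": 0,"offset": [0,0,28],"rot": [0,0,0]},{"jaw": 0,"offset": [0,0,0],"rot": [0,0,0]},{"jaw": 0,"offset": [0,0,0],"rot": [0,0,0]}])

```text
time_s: 21.85
eef_pos: [0.5659, 0.1932, 0.1807]
eef_rot: [0.0, 0.729, 0.685, 0.0]
wrist_force: [-0.4, 0.4, 0.9]
opening: -0.002
grasp_force: 0.0
```

Emit:
apply_moves(moves=[{"jaw": 0,"offset": [-6,0,1],"rot": [0,0,0]},{"jaw": 0,"offset": [-6,0,1],"rot": [0,0,0]},{"jaw": 0,"offset": [-6,0,0],"rot": [0,0,0]},{"jaw": 0,"offset": [-6,0,0],"rot": [0,0,0]},{"jaw": 0,"offset": [-1,0,0],"rot": [0,0,0]}])

```text
time_s: 22.48
eef_pos: [0.5637, 0.1679, 0.1774]
eef_rot: [-0.0, 0.729, 0.685, -0.0]
wrist_force: [1.6, 1.8, 1.1]
opening: 0.003
grasp_force: 0.6
```

```bash
python3 knob.py
```

```text
t 22.48 pos [0.5637 0.1679 0.1774] F [1.6 1.8 1.1] off mm (tool axes now) [-7.8  1.8 -2.6] rotvec deg [-0.03  0.01 -0.08]
red 270 knob [0.561  0.1417 0.1936]
0.134 t 0.443 pivot z 0.0982
0.1355 t 0.459 pivot z 0.098
0.137 t 0.475 pivot z 0.098
```

Emit:
apply_moves(moves=[{"jaw": 0,"offset": [-5,0,0],"rot": [0,0,0]},{"jaw": 0,"offset": [-5,0,0],"rot": [0,0,0]},{"jaw": 0,"offset": [-5,0,0],"rot": [0,0,0]},{"jaw": 0,"offset": [-4,0,0],"rot": [0,0,0]},{"jaw": 0,"offset": [0,0,0],"rot": [0,0,0]}])

```text
time_s: 23.15
eef_pos: [0.5624, 0.149, 0.1773]
eef_rot: [-0.0, 0.729, 0.685, -0.0]
wrist_force: [0.1, -1.3, -0.1]
opening: 0.002
grasp_force: 0.0
```

Emit:
apply_moves(moves=[{"jaw": 0,"offset": [-1,0,0],"rot": [0,0,0]},{"jaw": 0,"offset": [-0.5,0,0],"rot": [0,0,0]},{"jaw": 0,"offset": [-0.5,0,0],"rot": [0,0,0]},{"jaw": 0,"offset": [-0.5,0,0],"rot": [0,0,0]},{"jaw": 0,"offset": [0,0,0],"rot": [0,0,0]}])

```text
time_s: 23.78
eef_pos: [0.5622, 0.147, 0.1773]
eef_rot: [-0.0, 0.729, 0.685, -0.0]
wrist_force: [0.2, 0.9, 0.9]
opening: -0.001
grasp_force: 0.4
```

```bash
python3 knob.py; python3 -c "
from h import *
F=[]
for i in range(8):
    ctrl.camera('wrist'); o=ctrl.get_obs(); F.append(o['wrist_force'])
print(np.mean(F,0).round(2),np.std(F,0).round(2),o['eef_pos'].round(4))"
```

```text
t 23.77 pos [0.5622 0.147  0.1773] F [0.2 0.9 0.9] off mm (tool axes now) [13.1  2.  -2.7] rotvec deg [-0.05  0.   -0.05]
red 257 knob [0.5609 0.1209 0.1924]
0.134 t 0.663 pivot z 0.0976
0.1355 t 0.679 pivot z 0.0978
0.137 t 0.695 pivot z 0.098
[-0.37  0.94 -0.61] [0.58 0.3  0.45] [0.5622 0.147  0.1773]
```

```bash
cat > f.py <<'E'
from h import *
F=[]
for i in range(8):
    ctrl.camera('wrist'); o=ctrl.get_obs(); F.append(o['wrist_force'])
y=o['eef_pos'][1]
print("t",round(o["time_s"],2),np.mean(F,0).round(2),o['eef_pos'].round(4),"lever t~",round(.524+np.arcsin((.1357-(y-.0262))/.0948),3))
E
```

Emit:
apply_moves(moves=[{"jaw": 0,"offset": [-1.5,0,0],"rot": [0,0,0]},{"jaw": 0,"offset": [-1.5,0,0],"rot": [0,0,0]},{"jaw": 0,"offset": [-1.5,0,0],"rot": [0,0,0]},{"jaw": 0,"offset": [-1.5,0,0],"rot": [0,0,0]},{"jaw": 0,"offset": [0,0,0],"rot": [0,0,0]}])

```text
time_s: 24.85
eef_pos: [0.5619, 0.1408, 0.1774]
eef_rot: [-0.0, 0.729, 0.685, -0.0]
wrist_force: [0.6, 0.1, -0.3]
opening: 0.002
grasp_force: 0.2
```

```bash
python3 f.py
```

```text
t 25.25 [-0.06  0.2  -0.15] [0.562  0.141  0.1774] lever t~ 0.747
```

Emit:
apply_moves(moves=[{"jaw": 0,"offset": [-1,0,0],"rot": [0,0,0]},{"jaw": 0,"offset": [-1,0,0],"rot": [0,0,0]},{"jaw": 0,"offset": [-1,0,0],"rot": [0,0,0]},{"jaw": 0,"offset": [-1,0,0],"rot": [0,0,0]},{"jaw": 0,"offset": [0,0,0],"rot": [0,0,0]}])

```text
time_s: 25.88
eef_pos: [0.5616, 0.1369, 0.1773]
eef_rot: [-0.0, 0.729, 0.685, -0.0]
wrist_force: [0.2, 0.3, -0.9]
opening: 0.001
grasp_force: 0.3
```

```bash
python3 f.py
```

```text
t 26.27 [ 0.28  0.06 -0.4 ] [0.5617 0.137  0.1774] lever t~ 0.79
```

Emit:
apply_moves(moves=[{"jaw": 0,"offset": [-1,0,0],"rot": [0,0,0]},{"jaw": 0,"offset": [-1,0,0],"rot": [0,0,0]},{"jaw": 0,"offset": [-1,0,0],"rot": [0,0,0]},{"jaw": 0,"offset": [0,0,0],"rot": [0,0,0]},{"jaw": 0,"offset": [0,0,0],"rot": [0,0,0]}])

```text
time_s: 26.9
eef_pos: [0.5615, 0.134, 0.1774]
eef_rot: [-0.0, 0.729, 0.685, -0.0]
wrist_force: [0.1, 2.0, 0.3]
opening: -0.001
grasp_force: 0.5
```

```bash
python3 f.py
```

```text
t 27.3 [-0.22  0.87 -0.88] [0.5615 0.134  0.1774] lever t~ 0.822
```

Emit:
apply_moves(moves=[{"jaw": 0,"offset": [-1,0,0],"rot": [0,0,0]},{"jaw": 0,"offset": [-1,0,0],"rot": [0,0,0]},{"jaw": 0,"offset": [-1,0,0],"rot": [0,0,0]},{"jaw": 0,"offset": [0,0,0],"rot": [0,0,0]},{"jaw": 0,"offset": [0,0,0],"rot": [0,0,0]}])

```text
time_s: 27.92
eef_pos: [0.5613, 0.131, 0.1774]
eef_rot: [-0.0, 0.729, 0.685, -0.0]
wrist_force: [-0.3, 2.0, -1.1]
opening: -0.003
grasp_force: 0.7
```

```bash
python3 f.py; python3 knob.py
```

```text
t 28.32 [-0.3   1.32 -0.92] [0.5613 0.131  0.1774] lever t~ 0.856
t 28.32 pos [0.5613 0.131  0.1774] F [-0.8  1.2 -0.4] off mm (tool axes now) [29.2  1.9 -2.6] rotvec deg [-0.04  0.   -0.05]
red 180 knob [0.5579 0.1065 0.1889]
0.134 t 0.819 pivot z 0.0971
0.1355 t 0.835 pivot z 0.0976
0.137 t 0.852 pivot z 0.0981
```

Emit:
apply_moves(moves=[{"jaw": 0,"offset": [-1,0,0],"rot": [0,0,0]},{"jaw": 0,"offset": [-1,0,0],"rot": [0,0,0]},{"jaw": 0,"offset": [-1,0,0],"rot": [0,0,0]},{"jaw": 0,"offset": [0,0,0],"rot": [0,0,0]},{"jaw": 0,"offset": [0,0,0],"rot": [0,0,0]}])

```text
time_s: 29.0
eef_pos: [0.5611, 0.128, 0.1774]
eef_rot: [-0.0, 0.729, 0.685, -0.0]
wrist_force: [-1.1, 1.9, -1.5]
opening: 0.0
grasp_force: 1.0
```

```bash
python3 f.py
```

```text
t 29.4 [-0.25  1.74 -1.67] [0.5611 0.128  0.1774] lever t~ 0.889
```

Emit:
apply_moves(moves=[{"jaw": 0,"offset": [-1,0,0],"rot": [0,0,0]},{"jaw": 0,"offset": [-1,0,0],"rot": [0,0,0]},{"jaw": 0,"offset": [-1,0,0],"rot": [0,0,0]},{"jaw": 0,"offset": [0,0,0],"rot": [0,0,0]},{"jaw": 0,"offset": [0,0,0],"rot": [0,0,0]}])

```text
time_s: 30.02
eef_pos: [0.5609, 0.125, 0.1774]
eef_rot: [-0.0, 0.729, 0.685, -0.0]
wrist_force: [0.0, 3.1, -2.2]
opening: -0.001
grasp_force: 1.3
```

```bash
python3 f.py
```

```text
t 30.43 [-0.21  2.33 -1.99] [0.5609 0.125  0.1774] lever t~ 0.924
```

Emit:
apply_moves(moves=[{"jaw": 0,"offset": [-0.5,0,0],"rot": [0,0,0]},{"jaw": 0,"offset": [-0.5,0,0],"rot": [0,0,0]},{"jaw": 0,"offset": [-0.5,0,0],"rot": [0,0,0]},{"jaw": 0,"offset": [-0.5,0,0],"rot": [0,0,0]},{"jaw": 0,"offset": [-0.5,0,0],"rot": [0,0,0]}])

```text
time_s: 31.05
eef_pos: [0.5607, 0.1226, 0.1773]
eef_rot: [-0.0, 0.729, 0.685, -0.0]
wrist_force: [1.3, 3.7, -2.7]
opening: 0.0
grasp_force: 1.8
```

```bash
python3 f.py
```

```text
t 31.45 [ 0.    2.92 -2.48] [0.5608 0.1225 0.1774] lever t~ 0.953
```

Emit:
apply_moves(moves=[{"jaw": 0,"offset": [-0.5,0,0],"rot": [0,0,0]},{"jaw": 0,"offset": [-0.5,0,0],"rot": [0,0,0]},{"jaw": 0,"offset": [-0.5,0,0],"rot": [0,0,0]},{"jaw": 0,"offset": [-0.5,0,0],"rot": [0,0,0]},{"jaw": 0,"offset": [-0.5,0,0],"rot": [0,0,0]}])

```text
time_s: 32.08
eef_pos: [0.5606, 0.1201, 0.1773]
eef_rot: [-0.0, 0.729, 0.685, -0.0]
wrist_force: [0.4, 3.7, -3.3]
opening: 0.001
grasp_force: 1.9
```

```bash
python3 f.py; python3 - <<'E'
from h import *
from scipy.optimize import least_squares
for n in("scene","top"):
  for tag,src in(("before",np.load(n+"0.npz")),("now",None)):
    if src is None: im,d,P,K,T=cam(n)
    else: im,P=src["im"],src["P"]
    I=im.astype(int);r,g,b=I[...,0],I[...,1],I[...,2]
    red=(r>110)&(g<.45*r)&(b<.45*r)&(P[...,2]>.14)&(abs(P[...,1]-.15)<.1)&(abs(P[...,0]-.565)<.04)
    Q=P[red]
    if len(Q)<15: print(n,tag,len(Q)); continue
    f=least_squares(lambda c:np.linalg.norm(Q-c,axis=1)-.016,Q.mean(0)-[0,0,.01],loss='soft_l1',f_scale=.001);print(n,tag,len(Q),f.x.round(4))
E
```

```text
t 32.48 [ 0.2   3.67 -3.15] [0.5606 0.12   0.1774] lever t~ 0.982
scene before 87 [0.5647 0.1798 0.1806]
scene now 30 [0.5582 0.09   0.1843]
top before 53 [0.5609 0.1817 0.1814]
top now 0
```

Emit:
apply_moves(moves=[{"jaw": 0,"offset": [-0.5,0,0],"rot": [0,0,0]},{"jaw": 0,"offset": [-0.5,0,0],"rot": [0,0,0]},{"jaw": 0,"offset": [-0.5,0,0],"rot": [0,0,0]},{"jaw": 0,"offset": [-0.5,0,0],"rot": [0,0,0]},{"jaw": 0,"offset": [0,0,0],"rot": [0,0,0]}])

```text
time_s: 33.2
eef_pos: [0.5605, 0.118, 0.1774]
eef_rot: [-0.0, 0.729, 0.685, -0.0]
wrist_force: [-0.3, 3.7, -3.5]
opening: -0.003
grasp_force: 2.1
```

```bash
python3 f.py
```

```text
t 33.6 [ 0.27  4.04 -3.4 ] [0.5605 0.118  0.1774] lever t~ 1.005
```

Emit:
apply_moves(moves=[{"jaw": 0,"offset": [5,0,0],"rot": [0,0,0]},{"jaw": 0,"offset": [15,0,0],"rot": [0,0,0]},{"jaw": 0,"offset": [0,0,-50],"rot": [0,0,0]},{"jaw": 0,"offset": [0,0,-50],"rot": [0,0,0]},{"jaw": 0,"offset": [0,0,0],"rot": [0,0,0]}])

```text
time_s: 34.22
eef_pos: [0.5647, 0.1388, 0.2832]
eef_rot: [0.003, 0.728, 0.685, 0.003]
wrist_force: [0.2, 0.3, -0.0]
opening: -0.003
grasp_force: 0.0
```

```bash
python3 knob.py; python3 -c "
import numpy as np,cv2
z=np.load('k.npz');cv2.imwrite('pics/w6.png',z['im'][...,::-1])
P=z['P'];m=(P[...,2]>.06)&(P[...,2]<.095)&(abs(P[...,0]-.558)<.03)
for y0 in(.06,.075,.09):
    q=P[m&(abs(P[...,1]-y0)<.006)]
    if len(q)>20: print(y0,len(q),np.percentile(q[:,0],[3,50,97]).round(4),np.percentile(q[:,2],[50,80,95]).round(4))
"
```

```text
t 34.23 pos [0.5647 0.1388 0.2832] F [ 0.2  0.3 -0. ] off mm (tool axes now) [ 21.2  -2.  103.2] rotvec deg [ 0.56 -0.03 -0.02]
red 326 knob [0.5584 0.0917 0.1841]
0.134 t 0.987 pivot z 0.0983
0.1355 t 1.004 pivot z 0.0991
0.137 t 1.022 pivot z 0.0999
0.06 134 [0.5383 0.5661 0.5737] [0.078  0.0787 0.0795]
0.075 132 [0.54   0.5655 0.5748] [0.0736 0.0755 0.0772]
0.09 135 [0.5415 0.5664 0.5757] [0.0733 0.0755 0.0765]
```

View pics/w6.png

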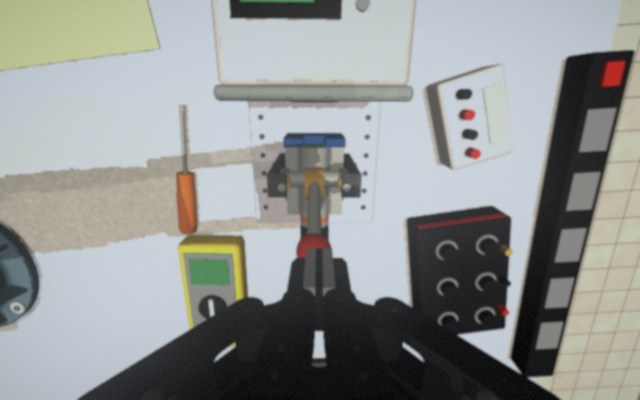

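The lever stayed at t≈1.0 after release, with the knob at (315,245) and the barrel and bystanders in place. The estimate is about 10–20 N on the barrel, so a small further push gives margin above 8 N.

Emit:
apply_moves(moves=[{"jaw": 0,"offset": [0,0,50],"rot": [0,0,0]},{"jaw": 0,"offset": [0,0,50],"rot": [0,0,0]},{"jaw": 0,"offset": [0,0,0],"rot": [0,0,0]},{"jaw": 0,"offset": [-9,0,0],"rot": [0,0,0]},{"jaw": 0,"offset": [-9,0,0],"rot": [0,0,0]}])

```text
time_s: 34.9
eef_pos: [0.5622, 0.1195, 0.1799]
eef_rot: [0.001, 0.729, 0.685, 0.001]
wrist_force: [-0.0, -0.1, 0.7]
opening: -0.005
grasp_force: 0.0
```

Emit:
apply_moves(moves=[{"jaw": 0,"offset": [-1,0,0],"rot": [0,0,0]},{"jaw": 0,"offset": [-1,0,0],"rot": [0,0,0]},{"jaw": 0,"offset": [-1,0,0],"rot": [0,0,0]},{"jaw": 0,"offset": [-1,0,0],"rot": [0,0,0]},{"jaw": 0,"offset": [-1,0,0],"rot": [0,0,0]}])

```text
time_s: 35.52
eef_pos: [0.5606, 0.1153, 0.1775]
eef_rot: [-0.0, 0.729, 0.685, 0.0]
wrist_force: [1.7, 5.5, 2.5]
opening: -0.005
grasp_force: 2.3
```

```bash
python3 f.py
```

```text
t 35.92 [2.5  4.41 2.88] [0.5605 0.1151 0.1775] lever t~ 1.04
```

Emit:
apply_moves(moves=[{"jaw": 0,"offset": [5,0,0],"rot": [0,0,0]},{"jaw": 0,"offset": [15,0,0],"rot": [0,0,0]},{"jaw": 0,"offset": [0,0,-50],"rot": [0,0,0]},{"jaw": 0,"offset": [0,0,-50],"rot": [0,0,0]},{"jaw": 0,"offset": [0,0,0],"rot": [0,0,0]}])

```text
time_s: 36.55
eef_pos: [0.5637, 0.1357, 0.2821]
eef_rot: [0.003, 0.728, 0.685, 0.002]
wrist_force: [0.7, 0.2, 0.5]
opening: 0.006
grasp_force: 0.0
```

Emit:
apply_moves(moves=[{"jaw": 0,"offset": [0,0,0],"rot": [0,0,0]},{"jaw": 0,"offset": [0,0,0],"rot": [0,0,0]},{"jaw": 0,"offset": [0,0,0],"rot": [0,0,0]},{"jaw": 0,"offset": [0,0,0],"rot": [0,0,0]},{"jaw": 0,"offset": [0,0,0],"rot": [0,0,0]}])

```text
time_s: 37.17
eef_pos: [0.5615, 0.1349, 0.2771]
eef_rot: [-0.0, 0.729, 0.685, -0.0]
wrist_force: [-1.0, -0.3, 0.6]
opening: 0.003
grasp_force: 0.0
```

```bash
python3 knob.py; python3 -c "
from bench import ctrl
print(ctrl.hand_in())"
```

```text
t 37.17 pos [0.5615 0.1349 0.2771] F [-1.  -0.3  0.6] off mm (tool axes now) [25.2  2.  97.1] rotvec deg [-0.07  0.01 -0.05]
red 257 knob [0.558  0.0896 0.1829]
0.134 t 1.011 pivot z 0.0981
0.1355 t 1.029 pivot z 0.0989
0.137 t 1.047 pivot z 0.0998
the job is handed in; nothing more can be done
None
```

I handed the job in at about 37 s, with no verdict returned: the pyrometer lies in the V, nose felt against the stop, and the released lever stays at t≈1.03, an estimated 11–30 N on the barrel (not measured directly), though one early push rode over the knob with up to 46 N upward at the wrist.

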